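# Load a fresh wire cartridge into the bundle-tying machine

## Task

Load the full (copper-coloured) wire cartridge into the tying machine: twist the orange T-handle on the sloping panel clockwise to its stop, without forcing it, so that the cover springs open, then let the handle spring back. Lower the cartridge right down into the nest before letting it go, then swing the cover shut and press it down until the latch catches. Leave the spent cartridge and everything else on the table where it is.

Things in the scene. Friction and masses are not known exactly. Their poses are not given: they have to be found in the camera images.
- machine: Fixed light grey tying machine, body 300 (x) x 220 (y) x 158 mm high; origin on the table under its middle; x from the sloping front panel to the back, z up. The dark panel rises from z 59 at x -150 to z 150 mm at x -20: its outward normal leans 35 degrees from vertical to -x. A tying throat, 136 mm high, sticks out 85 mm on the +y side.
- panel (a point): Where the handle's turning axis meets the panel (machine x -85, y 0, z 104.5 mm). Its z axis is the panel's outward normal, its x axis points up the slope; fixed.
- latch_grip (a point): Middle of the orange T-handle's crossbar, on the turning axis, 27 mm out from the panel (machine x -100, z 127 mm). Crossbar 48 mm long, 12 thick, 22 deep along the axis (16 to 38 mm off the panel), on a shaft 10 mm thick. At rest it points up and down the slope: pinch it across the machine's y, tool square to the panel. z axis outward, x along the crossbar, turning with it.
- latch (a joint): Handle turn, rad: 0 at rest, grows clockwise facing the panel. Springs back when let go (0.04 to 0.12 N m). After a free play that differs with wear it draws the pawl (0.2 to 0.35 N m in all), lets the cover go within the next 0.2 rad and meets a solid stop anywhere from 0.7 to 1.4 rad: feel it (moment rises steeply) or see the cover rise. Over 1.5 N m is forcing it.
- cover (a joint): Cover opening, rad: 0 shut and latched, 1.62 fully open, upright. Let go by the latch, it rises by a damped spring to fully open in about 4 s and stays. Pushed shut it resists with about 2 N at its free edge, then 5 N over the last 0.1 rad until the latch snaps; it can be pressed 0.02 rad past 0. Not latched, it rises again. The latch catches only with the handle back at rest.
- cover_hinge (a point): Middle of the cover's hinge line at the back of the machine (machine x 130, y 0, z 152 mm), along the machine's y; fixed.
- cover_edge (a point): Middle of the cover's free edge, on its outer face, 150 mm from the hinge. The cover is a plate 150 x 200 mm, 8 thick; its outer face lies 6 mm above the hinge line when shut; it swings up and back. A steel striker hook stands 27 mm out of the inner face, 12 mm from this edge, in the middle.
- nest (a point): Middle of the nest's floor (machine x 47, y 0, z 75 mm), axes as the machine's. Four guides 18 mm high, leaning outwards, leave 60 mm along x and 80 along y at the floor, 7 mm more at the top. The compartment round it spans machine x 3 to 121, y -98 to 98 mm, walls up to z 146 mm, roofed by the cover when shut.
- cartridge: Full cartridge, loose, 0.24 to 0.4 kg: dark box 56 (x) x 76 (y) x 36 mm high, copper-coloured coils in two round windows on top and in the sides; origin at the middle of its underside, z up. On top a light grey grip ridge, 44 mm along x, 12 thick along y, 24 high (36 to 60 mm above the underside), pinched from above. In the nest its x lies along the machine's, either way round.
- spent: Spent cartridge, loose: same shape and size, but white empty hubs show in the windows. Stays where it is.
- disc: Grey wire disc, 90 mm across, 7 mm thick, loose, lying on the table; origin at the middle of its underside. Stays.
- pliers: Pliers with green handles, 160 mm long along x, 60 mm wide, 16 mm high, lying loose on the table; origin near their middle. Stays.
- dish: White dish, 110 mm across, 35 mm high, loose; origin at the middle of its underside. Stays.
- bottle: Dark drinking bottle, 74 mm across, 225 mm high, loose, standing; origin at the middle of its underside. Stays.

How it is judged:
By the outcome, as a careful person would: the job done as asked, in the order asked, and still so for the second after the job is handed in, with the robot touching nothing.
It also fails if it takes over 72 s, if anything falls off the work surface, if the arm or the gripper's body presses on something with over 40 N, if the wrist force passes 120 N, or if a joint passes its speed limit or range.

## Robot

A 7-joint arm with a two-finger parallel gripper is mounted at the origin on the work surface. World frame = base frame: x ahead of the robot, y to its left, z up, the work surface at z = 0. Lengths are in m, angles in rad, forces in N, time in s.
With the tool pointing down it reaches from about 0.375 to 0.925 m from the base axis. Payload 3.1 kg.
Tool frame: the origin (TCP) lies between the finger pads; the fingertips stand 19 mm ahead of it and the grasp point (between the pads) is the TCP; z points along the fingers, y is the direction in which the jaws open and shut (so a half turn about z gives the same grasp; the last joint's range is limited). The gripper opens to 85 mm and grips with 20 to 120 N. Pads are 22 mm wide; open, the fingers measure 114 mm over their backs; the gripper's body (76 mm by 85 mm) begins 54 mm behind the grasp point. The pads swing forward as they close: fully open they stand 13 mm farther back than shut.
Start: joints at [1.091, 0.383, 0.044, 1.598, -0.018, 1.161, -0.05], TCP at [0.242, -0.603, 0.25] pointing down, gripper open.
Joint ranges: [-2.61, 2.61], [-0.41, 2.15], [-1.48, 1.57], [0, 2.5], [-1.57, 4.71], [0.05, 1.97], [-2.85, 2.85]. Speed limits (rad/s): [2.79, 2.79, 3.14, 3.14, 3.14, 3.14, 3.14].

## Interface

Orientations are given as a unit quaternion [x, y, z, w].
In Python, from bench import move_ptp, movel, move_j, move_gripper, pause, inverse_kinematics, read_camera, camera_params, MotionError, sign_off, look_for, tip_of, read_time_s, read_qpos, read_joint_vel, read_effort, read_eef_pos, read_tcp_rot, read_ft_force, read_ft_torque, read_finger_gap gives the robot as it stands. Calls block until the motion is done:
- move_ptp(position, orientation): joint-space move of the TCP to a pose.
- movel(position, orientation=None, speed=0.15): straight line of the TCP; orientation=None keeps the orientation; speed is the mean speed in m/s.
- move_j(angles): joint-space move.
- move_gripper(opening, effort=None): finger opening in m; effort is the grip in N (None keeps the last); returns when the fingers have stopped.
- pause(seconds).
- inverse_kinematics(position, orientation): joint angles nearest the present ones, or None.
- read_camera(name): name is "scene" or "side" or "wrist"; returns the picture (384x512x3 uint8, red, green, blue); there is no depth.
- camera_params(name): a dict with "K" (3x3 intrinsics, pixels), "camera_from_world" (4x4, takes a point from world to camera coordinates). Camera axes: x right, y down, z forward; pixel columns grow to the right and rows downward; lengths in m; the calibration is good to about 2 mm. The wrist camera is an equidistant fisheye: a pixel r from the principal point sees the ray r / f radians off the axis. A picture is of the moment at which its call begins: read the wrist's pose just before it. camera_params takes no time and is no camera call; for the wrist camera it gives the pose at the moment of the call.
A pose or a line that the arm cannot do raises MotionError and nothing moves.
- sign_off(): hands the job in, once; it reports no verdict.
Trained networks look in the newest picture that a camera, given by its name, has taken for a name from the list of things; names that differ only in an ending like _2 or _b are one class to them, and where a whole thing is asked for, a point or a joint stands for the part that bears it (a point fixed in the world has none). Each returns a list of dicts, best first, with "confidence" (0 to 1); they miss things now and then, are a little off and sometimes report something else, mostly with a low value. They report only what shows in the picture. A call takes as long as a camera call.
- look_for(camera, name): "at" ([column, row] in pixels, amid what is visible of it).
- tip_of(camera, name): "at" ([column, row] in pixels: a listed point, or the origin of a listed thing).
Readings, each from a call of its own:
- read_time_s(): time.
- read_qpos(): joint angles.
- read_joint_vel(): joint speeds.
- read_effort(): joint torques, N m.
- read_eef_pos(): TCP position.
- read_tcp_rot(): TCP orientation.
- read_ft_force(): force on the tool from outside, world axes, zero at the start.
- read_ft_torque(): the same for the moment, N m.
- read_finger_gap(): finger opening in m.
Only numpy, scipy, OpenCV 4.12 (cv2) and the standard library are available. Lean on these libraries where they do the work, as an engineer would, in place of code of your own. Each camera call takes 0.05 s, during which the arm holds its last target.

## Working session

There is one attempt and no reset: what is moved stays moved. The work goes in short steps, each a Python script; the robot and the scene stay as the last script left them, time stands still between calls to the robot, and variables do not carry over. Pictures are saved under pics/ and viewed, and the job is handed in when it is done.

```bash
ls; mkdir -p pics; python3 - <<'E'
from bench import *
import cv2,numpy as np
for c in ["scene","side","wrist"]:
    im=read_camera(c); cv2.imwrite(f"pics/a_{c}.png",cv2.cvtColor(im,cv2.COLOR_RGB2BGR))
    p=camera_params(c); print(c,np.round(p["K"],1).tolist(),np.round(p["camera_from_world"],3).tolist())
    for n in ["machine","panel","latch_grip","cover_hinge","cover_edge","nest","cartridge","spent","disc","pliers","dish","bottle"]:
        try: print(n,[(np.round(d["at"],0).tolist(),round(d["confidence"],2)) for d in tip_of(c,n)[:3]])
        except Exception as e: print(n,e)
print(read_time_s(),read_tcp_rot(),read_eef_pos(),read_finger_gap())
E
```

```text
pics
scene [[351.7, 0.0, 258.4], [0.0, 351.7, 191.0], [0.0, 0.0, 1.0]] [[0.484, 0.875, 0.004, -0.306], [0.462, -0.252, -0.85, -0.124], [-0.743, 0.413, -0.526, 1.645], [0.0, 0.0, 0.0, 1.0]]
machine []
panel [([269.0, 183.0], 0.82)]
latch_grip [([263.0, 177.0], 0.45), ([268.0, 183.0], 0.45)]
cover_hinge [([301.0, 198.0], 0.91), ([371.0, 204.0], 0.65)]
cover_edge [([273.0, 174.0], 0.58)]
nest []
cartridge [([178.0, 262.0], 0.75)]
spent [([140.0, 253.0], 0.86), ([179.0, 261.0], 0.72)]
disc [([133.0, 292.0], 0.56)]
pliers [([162.0, 221.0], 0.53)]
dish [([331.0, 185.0], 0.53)]
bottle [([372.0, 201.0], 0.85)]
side [[439.0, 0.0, 261.2], [0.0, 439.0, 192.1], [0.0, 0.0, 1.0]] [[-0.996, -0.09, 0.011, 0.52], [-0.062, 0.6, -0.797, 0.114], [0.065, -0.795, -0.604, 1.406], [0.0, 0.0, 0.0, 1.0]]
machine [([252.0, 244.0], 0.67)]
panel [([284.0, 220.0], 0.67)]
latch_grip [([290.0, 213.0], 0.67)]
cover_hinge [([207.0, 202.0], 0.79)]
cover_edge [([260.0, 205.0], 0.71)]
nest [([237.0, 221.0], 0.93), ([283.0, 217.0], 0.16)]
cartridge [([248.0, 171.0], 0.6)]
spent [([277.0, 156.0], 0.81)]
disc [([313.0, 175.0], 0.57)]
pliers [([313.0, 178.0], 0.66)]
dish [([269.0, 340.0], 0.89)]
bottle [([202.0, 353.0], 0.81)]
wrist [[297.3, 0.0, 254.5], [0.0, 297.3, 193.6], [0.0, 0.0, 1.0]] [[0.373, -0.928, -0.0, -0.65], [-0.887, -0.356, 0.292, -0.037], [-0.271, -0.109, -0.956, 0.38], [0.0, 0.0, 0.0, 1.0]]
machine []
panel []
latch_grip []
cover_hinge []
cover_edge []
nest []
cartridge []
spent []
disc []
pliers [([50.0, 7.0], 0.79)]
dish []
bottle []
1.95 [ 9.81831534e-01  1.89754682e-01  1.37369973e-05 -1.87417413e-05] [ 0.2421915  -0.60319721  0.25028142] 0.08491446573879298
```

```bash
python3 - <<'E'
import cv2
a=cv2.imread("pics/a_scene.png");b=cv2.imread("pics/a_side.png")
cv2.imwrite("pics/b1.png",cv2.resize(a[130:330,90:400],None,fx=2.5,fy=2.5,interpolation=cv2.INTER_CUBIC))
cv2.imwrite("pics/b2.png",cv2.resize(b[120:384,150:400],None,fx=2.2,fy=2.2,interpolation=cv2.INTER_CUBIC))
E
```

```text
(no output)
```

View pics/b1.png

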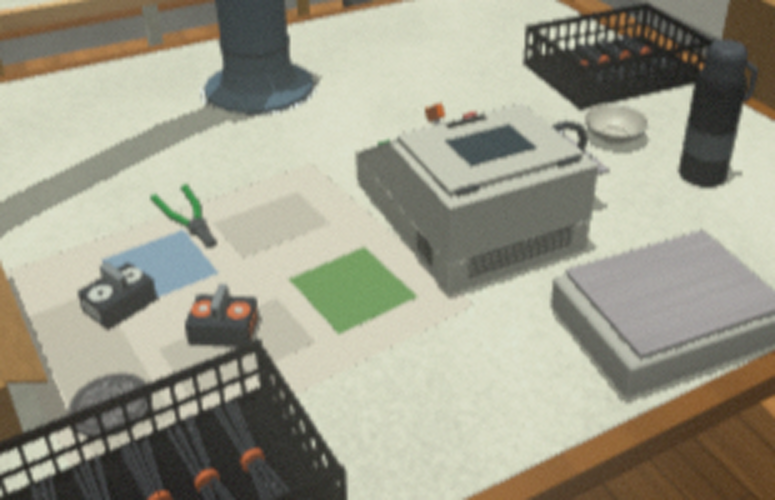

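View pics/b2.png

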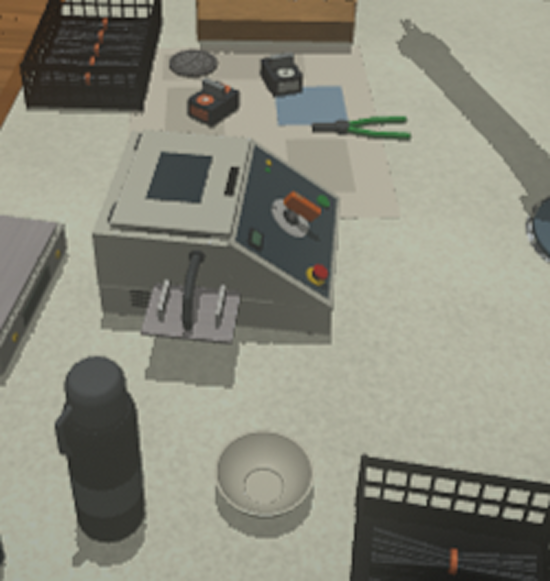

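View pics/a_scene.png

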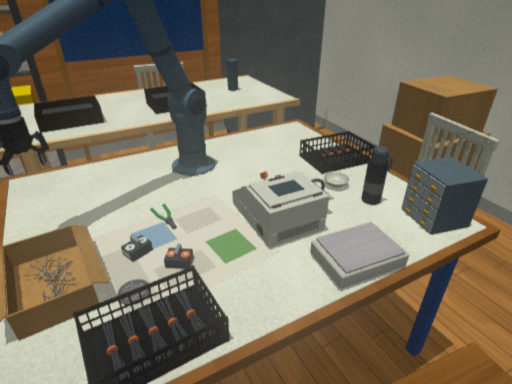

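```bash
cat > h.py <<'E'
from bench import *
import cv2,numpy as np
from scipy.optimize import least_squares
from scipy.spatial.transform import Rotation as R
def proj(cam,P,prm=None):
    p=prm or camera_params(cam);K=np.array(p["K"]);T=np.array(p["camera_from_world"])
    P=np.atleast_2d(P);c=P@T[:3,:3].T+T[:3,3]
    if cam=="wrist":
        r=np.hypot(c[:,0],c[:,1]);th=np.arctan2(r,c[:,2]);s=th/np.maximum(r,1e-9)
        return np.c_[K[0,0]*c[:,0]*s+K[0,2],K[1,1]*c[:,1]*s+K[1,2]]
    return np.c_[K[0,0]*c[:,0]/c[:,2]+K[0,2],K[1,1]*c[:,1]/c[:,2]+K[1,2]]
def ray(cam,uv,prm=None):
    p=prm or camera_params(cam);K=np.array(p["K"]);T=np.array(p["camera_from_world"])
    a=(uv[0]-K[0,2])/K[0,0];b=(uv[1]-K[1,2])/K[1,1]
    if cam=="wrist":
        th=np.hypot(a,b);s=np.sin(th)/max(th,1e-9);d=np.array([a*s,b*s,np.cos(th)])
    else: d=np.array([a,b,1.])
    Rt=T[:3,:3].T
    return -Rt@T[:3,3],Rt@d
def atz(cam,uv,z,prm=None):
    o,d=ray(cam,uv,prm);return o+d*(z-o[2])/d[2]
def m2w(m,P):
    P=np.atleast_2d(np.asarray(P,float));c,s=np.cos(m[2]),np.sin(m[2])
    return np.c_[m[0]+c*P[:,0]-s*P[:,1],m[1]+s*P[:,0]+c*P[:,1],P[:,2]]
PTS={"machine":[0,0,0],"panel":[-.085,0,.1045],"latch_grip":[-.100,0,.127],"cover_hinge":[.13,0,.152],"cover_edge":[-.02,0,.158],"nest":[.047,0,.075]}
def fit(obs,m0):
    # obs: list of (cam,prm,machinept,uv,sigma)
    f=lambda m: np.concatenate([((proj(c,m2w(m,P),prm)[0]-np.array(uv))/s) for c,prm,P,uv,s in obs])
    return least_squares(f,m0,loss="soft_l1")
def save(n,im,fx=1): 
    im=cv2.cvtColor(im,cv2.COLOR_RGB2BGR)
    cv2.imwrite(f"pics/{n}.png",cv2.resize(im,None,fx=fx,fy=fx,interpolation=cv2.INTER_CUBIC))
E
python3 - <<'E'
from h import *
for n,z in [("cartridge",(248,171)),("spent",(277,156)),("disc",(313,175)),("pliers",(313,178)),("dish",(269,340)),("bottle",(202,353))]:
    print(n,atz("side",z,0).round(3))
print("cart scene",atz("scene",(178,262),0).round(3),atz("scene",(140,253),0).round(3))
ps=camera_params("side");pc=camera_params("scene")
obs=[("side",ps,PTS[k],uv,2) for k,uv in dict(panel=(284,220),latch_grip=(290,213),cover_hinge=(207,202),cover_edge=(260,205)).items()]
obs+=[("scene",pc,PTS["cover_hinge"],(301,198),2)]
# corners picked: side b2 /2.2 + (150,120): body -y top? 
S=lambda u,v:(u/2.2+150,v/2.2+120)
obs+=[("side",ps,[-.15,.11,.059],S(331,301),2),("side",ps,[-.15,.11,0],S(329,341),3),("side",ps,[-.15,-.11,.059],S(337,199),2),("side",ps,[.15,.11,0],S(104,315),3)]
C=lambda u,v:(u/2.5+90,v/2.5+130)
obs+=[("scene",pc,[.15,-.11,0],C(450,294),2),("scene",pc,[.15,.11,0],C(595,246),2),("scene",pc,[-.15,-.11,.059],C(358,155),2)]
for m0 in ([.5,0,0],[.5,0,-.5],[.5,0,.5]):
    r=fit(obs,m0);print(r.x.round(4),r.cost);
print((r.fun.reshape(-1,2)*2).round(1).tolist())
E
```

```text
cartridge [ 0.595 -0.26   0.   ]
spent [ 0.493 -0.377  0.   ]
disc [ 0.351 -0.26  -0.   ]
pliers [ 0.351 -0.24  -0.   ]
dish [0.461 0.459 0.   ]
bottle [0.617 0.51  0.   ]
cart scene [ 0.599 -0.266 -0.   ] [ 0.501 -0.36   0.   ]
[ 0.5365  0.1298 -0.0066] 5.704726554674238
[ 0.5365  0.1298 -0.0066] 5.704726554674203
[ 0.5365  0.1298 -0.0066] 5.704726554676521
[[-2.2, 0.1], [-2.7, 1.5], [0.3, 0.1], [-0.5, -0.9], [-1.9, 0.1], [2.0, 3.6], [1.0, 0.1], [0.7, -0.7], [-0.6, 2.4], [1.4, 1.4], [-2.4, 0.8], [-1.3, -1.2]]
```

```bash
cat >> h.py <<'E'
def quat(z,y):
    z=np.array(z,float);z/=np.linalg.norm(z);y=np.array(y,float);y-=z*(y@z);y/=np.linalg.norm(y)
    return R.from_matrix(np.c_[np.cross(y,z),y,z]).as_quat()
M=np.array([.5365,.1298,-.0066])
A=np.radians(35)
def mdir(v,m=None):
    m=M if m is None else m
    return R.from_euler("z",m[2]).apply(v)
E
python3 - <<'E'
from h import *
for sg in (1,-1):
  q=quat(mdir([np.sin(A),0,-np.cos(A)]),mdir([0,sg,0]))
  for d in (0,.08,.12):
    p=m2w(M,np.array(PTS["latch_grip"])+d*np.array([-np.sin(A),0,np.cos(A)]))[0]
    s=inverse_kinematics(p,q);print(sg,d,p.round(3),None if s is None else np.round(s,2))
q=quat([0,0,-1],mdir([0,1,0]))
for P in ([.047,0,.132],[.047,0,.22],[.15,0,.30],[.02,0,.17]): 
  for sg in (1,-1):
    s=inverse_kinematics(m2w(M,P)[0],quat([0,0,-1],mdir([0,sg,0])));print(P,sg,None if s is None else np.round(s,2))
E
```

```text
1 0 [0.437 0.13  0.127] [ 0.87  0.24 -1.47  2.49  1.48  0.54 -0.28]
1 0.08 [0.391 0.131 0.193] None
1 0.12 [0.368 0.131 0.225] None
-1 0 [0.437 0.13  0.127] None
-1 0.08 [0.391 0.131 0.193] None
-1 0.12 [0.368 0.131 0.225] None
[0.047, 0, 0.132] 1 [ 0.36  0.56 -0.82  1.79  0.48  1.    0.91]
[0.047, 0, 0.132] -1 [ 0.24  0.51 -0.66  1.8   0.37  0.97 -2.15]
[0.047, 0, 0.22] 1 [ 0.4   0.45 -0.87  1.72  0.37  1.14  0.99]
[0.047, 0, 0.22] -1 [ 0.29  0.4  -0.71  1.73  0.29  1.12 -2.09]
[0.15, 0, 0.3] 1 [ 0.26  0.55 -0.74  1.38  0.37  1.35  1.08]
[0.15, 0, 0.3] -1 [ 0.18  0.52 -0.62  1.38  0.3   1.34 -2.02]
[0.02, 0, 0.17] 1 [ 0.45  0.49 -0.93  1.83  0.45  1.05  0.91]
[0.02, 0, 0.17] -1 [ 0.29  0.42 -0.71  1.83  0.32  1.01 -2.13]
```

```bash
cat > kin.py <<'E'
from h import *
import itertools
def dh(a,al,d,t):
    ct,st,ca,sa=np.cos(t),np.sin(t),np.cos(al),np.sin(al)
    return np.array([[ct,-st,0,a],[st*ca,ct*ca,-sa,-d*sa],[st*sa,ct*sa,ca,d*ca],[0,0,0,1]])
H=np.pi/2
def fk(q,sg=(1,)*7,tcp=.172,off=None):
    al=[0,-H,H,H,H,H,-H];a=[0,0,0,.0525,.0775,0,.076];d=[.267,0,.293,0,.3425,0,.097+tcp]
    T=np.eye(4)
    for i in range(7): T=T@dh(a[i],al[i],d[i],sg[i]*q[i]+(0 if off is None else off[i]))
    return T
E
python3 - <<'E'
from kin import *
q0=read_qpos();rng=np.random.default_rng(0);D=[(q0,read_eef_pos(),read_tcp_rot())]
while len(D)<60:
    az=rng.uniform(-1.3,.6);r=rng.uniform(.4,.75)
    p=[r*np.cos(az),r*np.sin(az),rng.uniform(.1,.4)]
    q=(R.from_rotvec(rng.normal(0,.2,3))*R.from_euler("z",rng.uniform(-1.5,1.5))*R.from_euler("x",np.pi)).as_quat()
    s=inverse_kinematics(p,q)
    if s is not None:D.append((np.array(s),np.array(p),q))
import pickle;pickle.dump(D,open("D.pkl","wb"))
best=[]
for sg in itertools.product((1,-1),repeat=7):
    # base yaw/ tcp unknown: compare radius & z
    e=0
    for q,p,o in D[:15]:
        T=fk(q,sg);e+=abs(np.hypot(*T[:2,3])-np.hypot(*p[:2]))+abs(T[2,3]-p[2])
    best.append((e/15,sg))
print(sorted(best)[:6]); print(read_time_s())
E
```

```text
[(np.float64(0.30306635462916653), (1, 1, -1, 1, 1, 1, -1)), (np.float64(0.30306635462916653), (1, 1, -1, 1, 1, 1, 1)), (np.float64(0.30306635462916653), (1, 1, 1, 1, -1, 1, -1)), (np.float64(0.30306635462916653), (1, 1, 1, 1, -1, 1, 1)), (np.float64(0.3030663546291666), (-1, 1, -1, 1, 1, 1, -1)), (np.float64(0.3030663546291666), (-1, 1, -1, 1, 1, 1, 1))]
1.95
```

```bash
cat >> kin.py <<'E'
def rt(w,p,th):
    Rm=R.from_rotvec(np.asarray(w)*th).as_matrix();T=np.eye(4);T[:3,:3]=Rm;T[:3,3]=p-Rm@p;return T
def poe(x,q):
    T=np.eye(4)
    for i in range(7):
        w=x[6*i:6*i+3];w=w/np.linalg.norm(w);T=T@rt(w,x[6*i+3:6*i+6],q[i])
    Mh=np.eye(4);Mh[:3,:3]=R.from_rotvec(x[45:48]).as_matrix();Mh[:3,3]=x[42:45]
    return T@Mh
E
cat > fitk.py <<'E'
from kin import *
import pickle
D=pickle.load(open("D.pkl","rb"))
def res(x,n):
    o=[]
    for q,p,r in D[:n]:
        T=poe(x,q);o+=[T[:3,3]-p,.3*(R.from_matrix(T[:3,:3])*R.from_quat(r).inv()).as_rotvec()]
    return np.concatenate(o)
best=None
for s in itertools.product((-1,1),(-1,1),(-1,1),(-1,1)):
    ax=[[0,0,s[0]],[0,1,0],[0,0,s[1]],[0,1,0],[0,0,s[2]],[0,1,0],[0,0,s[3]]]
    z=[0,.3,.3,.65,.65,1.0,1.0]
    x0=np.concatenate([np.r_[a,0,0,h] for a,h in zip(ax,z)]+[np.array([0,0,1.25,0,0,0.])])
    for yaw in (0,H,-H,np.pi):
        x1=x0.copy();x1[45:48]=[0,0,yaw]
        c=np.abs(res(x1,60)).mean()
        if best is None or c<best[0]:best=(c,x1,s,yaw)
print(best[0],best[2:])
r=least_squares(res,best[1],args=(60,),loss="soft_l1",f_scale=.02,max_nfev=200)
print(np.abs(res(r.x,60)).max(),np.median(np.abs(res(r.x,60))))
np.save("x.npy",r.x)
for i in range(7):
    w=r.x[6*i:6*i+3];w=w/np.linalg.norm(w);p=r.x[6*i+3:6*i+6];p=p-w*(p@w);print(w.round(3),p.round(4))
print(r.x[42:].round(4))
E
timeout 500 python3 fitk.py
```

```text
0.041819245369324506 ((-1, -1, -1, -1), 1.5707963267948966)
8.187317490637724e-11 3.0678078133394845e-12
[-0. -0. -1.] [-0. -0.  0.]
[0. 1. 0.] [-0.     -0.      0.3003]
[-0. -0. -1.] [ 0.     -0.0212  0.    ]
[-0.  1.  0.] [-0.     -0.      0.7917]
[ 0.  0. -1.] [ 0.     -0.0409 -0.    ]
[-0.  1.  0.] [ 0.     -0.      1.2982]
[-0.  0. -1.] [ 0.     -0.0413 -0.    ]
[ 0.     -0.0413  1.6026  0.     -0.      1.5708]
```

```bash
cat >> kin.py <<'E'
X=np.load("x.npy")
LO=np.array([-2.61,-.41,-1.48,0,-1.57,.05,-2.85]);HI=np.array([2.61,2.15,1.57,2.5,4.71,1.97,2.85])
def FK(q):return poe(X,q)
def ik(p,quat_,seed,margin=.03,reg=1e-3):
    Rm=R.from_quat(quat_)
    def f(q):
        T=FK(q);return np.r_[(T[:3,3]-p)*10,(R.from_matrix(T[:3,:3])*Rm.inv()).as_rotvec()*3,reg*(q-seed)]
    s=np.clip(seed,LO+margin+1e-6,HI-margin-1e-6)
    r=least_squares(f,s,bounds=(LO+margin,HI-margin),x_scale=1.,xtol=1e-12,ftol=1e-12,max_nfev=150)
    r2=least_squares(lambda q:f(q)[:6],r.x,bounds=(LO+margin,HI-margin),xtol=1e-14,ftol=1e-14,gtol=1e-14,max_nfev=60)
    e=np.abs(r2.fun[:6]).max()
    return (r2.x,e)
E
python3 - <<'E'
from kin import *
rng=np.random.default_rng(1)
n=mdir([-np.sin(A),0,np.cos(A)])
G=m2w(M,PTS["latch_grip"])[0]
for phi in (35,25,15,0):
  ph=np.radians(phi)
  for sg in (1,-1):
    q0=R.from_quat(quat(mdir([np.sin(ph),0,-np.cos(ph)]),mdir([0,sg,0])))
    best=None
    for t in range(20):
        seed=rng.uniform(LO,HI)
        out=[]
        for th in (0,.5,1.0,1.4):
            qq=(R.from_rotvec(-n*th)*q0).as_quat()
            s,e=ik(G,qq,seed if not out else out[-1][0]);
            if e>1e-5:break
            out.append((s,min((s-LO).min(),(HI-s).min())))
        k=(len(out),min([o[1] for o in out],default=0))
        if best is None or k>best[0]:best=(k,out)
    print(phi,sg,best[0]);[print("   ",o[0].round(2),round(o[1],2)) for o in best[1]]
E
```

```text
35 1 (0, 0)
35 -1 (0, 0)
25 1 (3, np.float64(0.03000794804239293))
    [ 0.89  0.27 -1.45  2.39  1.03  0.56  0.2 ] 0.03
    [ 0.96  0.17 -1.42  2.42  0.88  0.36 -0.12] 0.06
    [ 0.91  0.08 -1.31  2.46  0.79  0.17 -0.52] 0.04
25 -1 (1, np.float64(0.10134041892893286))
    [ 0.28  0.06 -0.8   2.4   0.7   0.4  -2.7 ] 0.1
15 1 (3, np.float64(0.08090788608715949))
    [ 0.63  0.2  -1.12  2.28  0.55  0.6   0.67] 0.22
    [ 0.83  0.16 -1.19  2.34  0.23  0.41  0.58] 0.16
    [ 1.1   0.19 -1.38  2.42 -0.03  0.22  0.46] 0.08
15 -1 (3, np.float64(0.08076953645419493))
    [ 0.6   0.19 -1.1   2.28  0.53  0.6  -2.46] 0.22
    [ 0.8   0.15 -1.16  2.34  0.21  0.41 -2.53] 0.16
    [ 1.09  0.18 -1.36  2.42 -0.07  0.22 -2.65] 0.08
0 1 (4, np.float64(0.05742289617242635))
    [ 0.52  0.34 -0.99  2.12  0.37  0.87  0.87] 0.38
    [ 0.79  0.32 -1.08  2.2   0.04  0.66  0.88] 0.3
    [ 1.13  0.4  -1.28  2.32 -0.23  0.43  0.85] 0.18
    [ 1.33  0.58 -1.41  2.44 -0.37  0.17  0.78] 0.06
0 -1 (4, np.float64(0.05187032566812855))
    [ 0.25  0.25 -0.68  2.13  0.21  0.83 -2.14] 0.37
    [ 0.46  0.21 -0.7   2.21 -0.2   0.66 -2.06] 0.29
    [ 0.71  0.2  -0.81  2.33 -0.75  0.51 -1.85] 0.17
    [ 1.04  0.29 -1.07  2.45 -1.29  0.38 -1.55] 0.05
```

```bash
cat > plan1.py <<'E'
from kin import *
rng=np.random.default_rng(2)
n=mdir([-np.sin(A),0,np.cos(A)])
G=m2w(M,PTS["latch_grip"])[0]
def orient(th,phi,sg):
    ph=np.radians(phi);q0=R.from_quat(quat(mdir([np.sin(ph),0,-np.cos(ph)]),mdir([0,sg,0])))
    return (R.from_rotvec(-n*th)*q0).as_quat()
def ikm(p,qt,seed,w=.3):
    # maximise margin softly
    Rm=R.from_quat(qt);mid=(LO+HI)/2;hw=(HI-LO)/2
    def f(q):
        T=FK(q);return np.r_[(T[:3,3]-p)*100,(R.from_matrix(T[:3,:3])*Rm.inv()).as_rotvec()*30,w*np.exp(-(q-LO)/.12),w*np.exp(-(HI-q)/.12),.02*(q-seed)]
    r=least_squares(f,np.clip(seed,LO+.01,HI-.01),bounds=(LO,HI),max_nfev=100)
    q=r.x
    r2=least_squares(lambda q:f(q)[:6],q,bounds=(LO,HI),xtol=1e-14,ftol=1e-14,gtol=1e-14,max_nfev=60)
    return r2.x,np.abs(r2.fun[:6]).max()
if __name__=="__main__":
  base={1:np.array([.52,.34,-.99,2.12,.37,.87,.87]),-1:np.array([.25,.25,-.68,2.13,.21,.83,-2.14])}
  for sg in (1,-1):
    for prof in ((0,0),(0,-10),(0,-20),(-10,-10),(-15,-15),(5,-5),(10,-10),(0,-35),(0,-50),(0,-70)):
      s=base[sg];o=[]
      for th in np.arange(0,1.46,.1):
        phi=prof[0]+(prof[1]-prof[0])*th/1.4
        s,e=ikm(G,orient(th,phi,sg),s);m=np.minimum(s-LO,HI-s)
        o.append((m.min(),e))
        if e>1e-4:break
      print(sg,prof,len(o),"minmargin",round(min(a for a,b in o[:-1]),3),"at1.0",round(o[min(10,len(o)-1)][0],3),s.round(2))
E
python3 plan1.py
```

```text
1 (0, 0) 14 minmargin 0.115 at1.0 0.174 [ 1.09  0.31 -1.13  2.42 -1.02  0.37  1.41]
1 (0, -10) 15 minmargin 0.145 at1.0 0.229 [ 1.17  0.51 -1.12  2.38 -0.99  0.45  1.47]
1 (0, -20) 15 minmargin 0.216 at1.0 0.288 [ 1.17  0.67 -1.06  2.31 -0.83  0.58  1.44]
1 (-10, -10) 15 minmargin 0.151 at1.0 0.252 [ 1.17  0.51 -1.12  2.38 -0.99  0.45  1.47]
1 (-15, -15) 15 minmargin 0.188 at1.0 0.294 [ 1.18  0.59 -1.09  2.35 -0.9   0.51  1.45]
1 (5, -5) 15 minmargin 0.111 at1.0 0.19 [ 1.16  0.43 -1.14  2.42 -1.09  0.39  1.5 ]
1 (10, -10) 15 minmargin 0.14 at1.0 0.206 [ 1.17  0.51 -1.12  2.38 -0.99  0.45  1.47]
1 (0, -35) 15 minmargin 0.333 at1.0 0.38 [ 1.11  0.84 -0.94  2.18 -0.72  0.82  1.45]
1 (0, -50) 15 minmargin 0.38 at1.0 0.476 [ 1.01  1.   -0.85  2.05 -0.68  1.07  1.48]
1 (0, -70) 15 minmargin 0.38 at1.0 0.604 [ 0.92  1.23 -0.82  1.86 -0.6   1.36  1.47]
-1 (0, 0) 13 minmargin 0.145 at1.0 0.174 [ 1.05  0.3  -1.11  2.38 -0.85  0.4  -1.85]
-1 (0, -10) 15 minmargin 0.145 at1.0 0.229 [ 1.17  0.51 -1.12  2.38 -0.99  0.45 -1.67]
-1 (0, -20) 15 minmargin 0.216 at1.0 0.288 [ 1.17  0.67 -1.06  2.31 -0.83  0.58 -1.71]
-1 (-10, -10) 15 minmargin 0.151 at1.0 0.252 [ 1.17  0.51 -1.12  2.38 -0.99  0.45 -1.67]
-1 (-15, -15) 15 minmargin 0.188 at1.0 0.293 [ 1.18  0.59 -1.09  2.35 -0.9   0.51 -1.69]
-1 (5, -5) 13 minmargin 0.165 at1.0 0.19 [ 1.06  0.35 -1.1   2.36 -0.8   0.45 -1.84]
-1 (10, -10) 14 minmargin 0.164 at1.0 0.206 [ 1.12  0.45 -1.1   2.36 -0.87  0.47 -1.76]
-1 (0, -35) 15 minmargin 0.333 at1.0 0.38 [ 1.11  0.84 -0.94  2.18 -0.72  0.82 -1.69]
-1 (0, -50) 15 minmargin 0.373 at1.0 0.476 [ 1.01  0.99 -0.84  2.05 -0.69  1.07 -1.65]
-1 (0, -70) 15 minmargin 0.373 at1.0 0.603 [ 0.91  1.21 -0.8   1.86 -0.62  1.37 -1.66]
```

```bash
python3 - <<'E'
from plan1 import *
s,e=ikm(G+[0,0,.13],orient(0,-6,1),np.array([.52,.34,-.99,2.12,.37,.87,.87]));print(s.round(2),e)
t=read_time_s();move_j(s.tolist());print(read_time_s()-t,read_eef_pos(),(G+[0,0,.13]))
p=camera_params("wrist");im=read_camera("wrist");save("c_wrist",im,1.5)
print(read_ft_force(),read_ft_torque())
obs=[]
for k in PTS:
    d=tip_of("wrist",k);print(k,[(np.round(x["at"],1).tolist(),round(x["confidence"],2)) for x in d[:2]],proj("wrist",m2w(M,PTS[k]),p).round(1))
np.save("pw.npy",p["camera_from_world"])
E
```

```text
[ 0.53  0.15 -0.94  1.94  0.09  1.21  1.12] 4.022185341341351e-09
2.6833 [0.43703847 0.12930759 0.25692791] [0.43650218 0.13046    0.257     ]
[-0.01098462  0.13233116  0.15143712] [-0.0070394  -0.1452907   0.00881312]
machine [([251.2, 258.3], 0.78)] [[255.1 252.4]]
panel [([251.5, 218.3], 0.98), ([251.7, 207.0], 0.29)] [[255.2 213. ]]
latch_grip [([253.3, 207.7], 0.6)] [[255.2 203.3]]
cover_hinge [([462.2, 197.3], 0.39)] [[255.6 399.9]]
cover_edge [([250.1, 302.3], 0.71)] [[255.4 298.6]]
nest [] [[255.3 309.8]]
```

View pics/c_wrist.png

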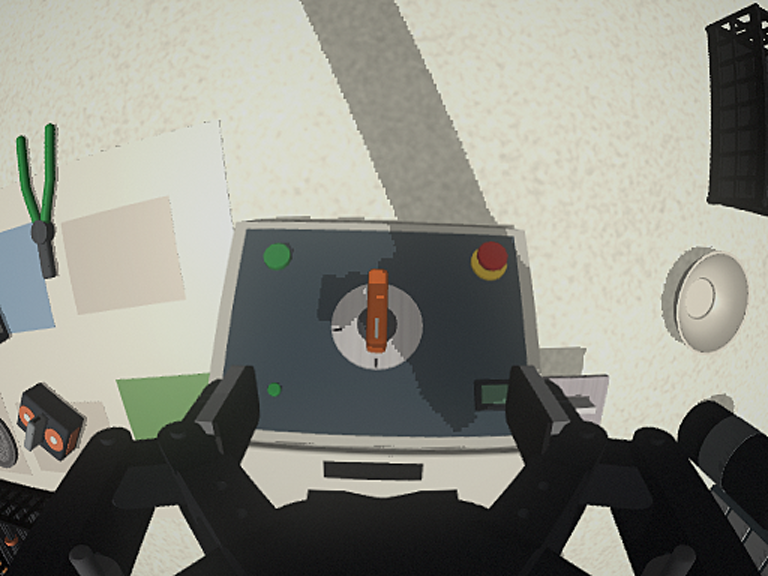

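```bash
python3 - <<'E'
from h import *
pw={"K":camera_params("wrist")["K"],"camera_from_world":np.load("pw.npy")}
ps=camera_params("side");pc=camera_params("scene")
S=lambda u,v:(u/2.2+150,v/2.2+120);C=lambda u,v:(u/2.5+90,v/2.5+130);W=lambda u,v:(u/1.5,v/1.5)
ow=[("wrist",pw,PTS["panel"],(251.4,217.5),1),("wrist",pw,PTS["latch_grip"],(253.3,207.7),2),("wrist",pw,PTS["cover_edge"],(250.1,302.3),2),
("wrist",pw,[-.15,-.11,.059],W(237,222),1.5),("wrist",pw,[-.15,.11,.059],W(525,228),1.5)]
os_=[("side",ps,PTS[k],uv,2) for k,uv in dict(panel=(284,220),latch_grip=(290,213),cover_hinge=(207,202),cover_edge=(260,205)).items()]
os_+=[("side",ps,[-.15,.11,.059],S(331,301),2),("side",ps,[-.15,-.11,.059],S(337,199),2),("side",ps,[.15,.11,0],S(104,315),3)]
oc=[("scene",pc,PTS["cover_hinge"],(301,198),2),("scene",pc,[.15,-.11,0],C(450,294),2),("scene",pc,[.15,.11,0],C(595,246),2),("scene",pc,[-.15,-.11,.059],C(358,155),2)]
for o in (ow,os_,oc,ow+os_+oc):
    r=fit(o,M);print(r.x.round(4),round(r.cost,2))
    if o is ow:print(r.fun.reshape(-1,2).round(1).tolist())
E
```

```text
[ 0.5406  0.1244 -0.0328] 0.6
[[0.6, -0.5], [-0.6, 0.0], [-0.0, 0.1], [-0.3, 0.2], [-0.1, 0.5]]
[ 0.5357  0.126  -0.0115] 3.35
[ 0.5366  0.1353 -0.016 ] 1.28
[ 0.5403  0.1254 -0.025 ] 8.97
```

```bash
sed -i 's/^M=.*/M=np.array([.5406,.1244,-.0328])/' h.py; python3 - <<'E'
from plan1 import *
t=read_time_s();move_gripper(.045,20);print(read_time_s()-t)
s=np.array(read_qpos())
for d in (.06,0):
    s,e=ikm(G+[0,0,d],orient(0,-6,1),s);print(s.round(2),e)
    t=read_time_s();move_j(s.tolist());print(read_time_s()-t,(read_eef_pos()-(G+[0,0,d])).round(4),read_ft_force().round(2))
save("d_wrist",read_camera("wrist"),1.5);save("d_side",read_camera("side")[120:320,150:400],2.5)
print(read_time_s())
E
```

```text
0.47500000000000053
[ 0.45  0.26 -0.87  2.01  0.17  1.07  1.03] 2.9600100075896315e-09
0.38339999999999996 [-0.0009  0.     -0.0005] [0.85 0.59 1.14]
[ 0.39  0.36 -0.83  2.05  0.26  0.96  0.95] 2.160725717915795e-09
0.34999999999999964 [0.0002 0.0005 0.0011] [-0.06 -0.43  0.57]
6.2917
```

View pics/d_wrist.png

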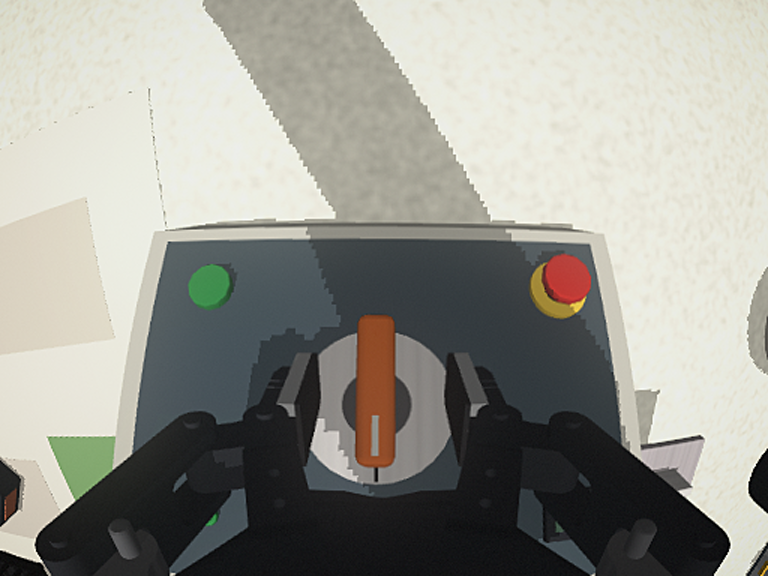

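View pics/d_side.png

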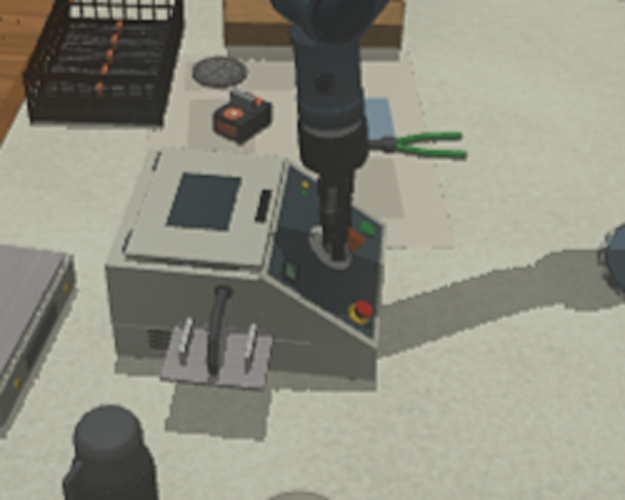

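```bash
cat > turn.py <<'E'
from plan1 import *
t=read_time_s();b=np.array(read_ft_torque())@(-n)
move_gripper(0,60);print("closed",read_finger_gap(),read_time_s()-t,read_ft_force().round(1),read_ft_torque().round(2))
s=np.array(read_qpos());T0=FK(s)[:3,3];q0=R.from_quat(read_tcp_rot())
# plan about the actual current TCP
st=s.copy();path=[s];ths=np.arange(0.05,1.41,.05)
for th in ths:
    st,e=ikm(G,orient(th,-6-5*th,1),st);
    if e>1e-4:break
    path.append(st)
print(len(path))
log=[];b=None
tor=lambda:float(np.array(read_ft_torque())@n)
b=tor();stop=None
for i,q in enumerate(path[1:]):
    move_j(q.tolist());v=tor()-b;f=np.linalg.norm(read_ft_force());log.append((round(ths[i],2),round(v,2),round(float(f),1)))
    if abs(v)>.6 or f>50: stop=i;break
print(log,read_time_s()-t)
np.save("path.npy",np.array(path[:i+2]))
save("e_side",read_camera("side")[100:320,150:400],2.5);save("e_wrist",read_camera("wrist"),1.5)
E
python3 turn.py
```

```text
closed 0.011404036756124322 0.3916000000000004 [-1.8 -4.3  8.6] [-0.67  0.29  0.03]
29
[(np.float64(0.05), 0.18, 9.5), (np.float64(0.1), 0.22, 10.3), (np.float64(0.15), 0.33, 11.2), (np.float64(0.2), 0.39, 12.1), (np.float64(0.25), 0.51, 12.5), (np.float64(0.3), 0.5, 14.6), (np.float64(0.35), 0.58, 14.8), (np.float64(0.4), 0.6, 16.0)] 2.3915999999999995
```

View pics/e_side.png

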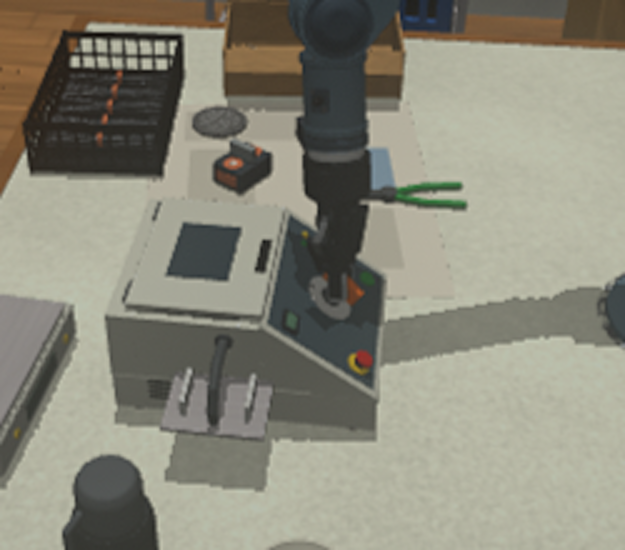

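View pics/e_wrist.png

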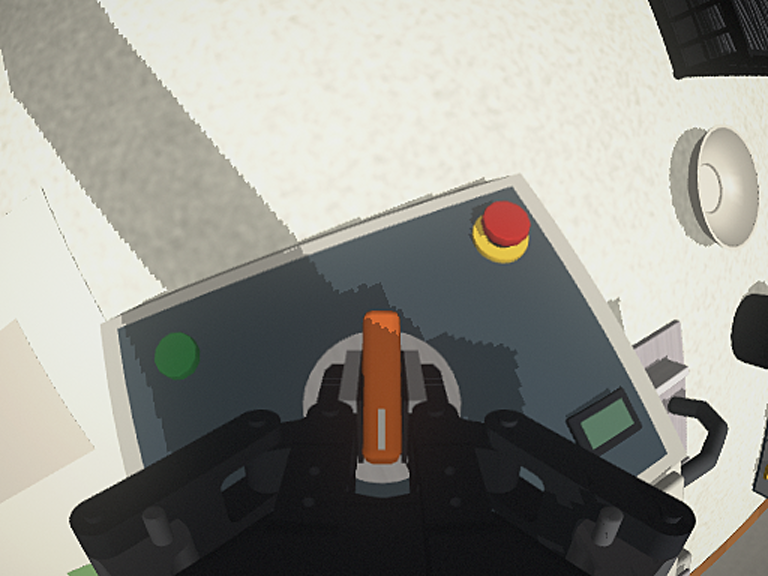

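```bash
python3 - <<'E'
from plan1 import *
F=read_ft_force();t=read_ft_torque();zt=R.from_quat(read_tcp_rot()).as_matrix()[:,2]
print(F.round(2),t.round(3),n.round(3),zt.round(3),read_eef_pos()-G, FK(np.load("path.npy")[-1])[:3,3]-G)
for d in (0,.12,.14,.16,.18,.2): print(d,(t-np.cross(d*zt,F)).round(3),round(float((t-np.cross(d*zt,F))@n),3))
print((np.array(read_qpos())-np.load("path.npy")[-1]).round(4))
E
```

```text
[-3.47 -7.42 13.04] [-1.446  0.53   0.324] [-0.573  0.019  0.819] [-0.085  0.264 -0.961] [ 0.00123262 -0.00300245  0.00158191] [ 2.93333691e-10  1.75411907e-11 -1.76800796e-11]
0 [-1.446  0.53   0.324] 1.105
0.12 [-1.004 -0.002  0.139] 0.689
0.14 [-0.931 -0.091  0.108] 0.62
0.16 [-0.857 -0.18   0.077] 0.551
0.18 [-0.783 -0.269  0.046] 0.482
0.2 [-0.71  -0.357  0.015] 0.412
[ 0.0023 -0.0035  0.0018 -0.0026  0.0029  0.0054  0.0003]
```

```bash
cat > adm.py <<'E'
from plan1 import *
def tau(d=.16):
    F=np.array(read_ft_force());t=np.array(read_ft_torque());zt=R.from_quat(read_tcp_rot()).as_matrix()[:,2]
    v=t-np.cross(d*zt,F);return F,v,float(v@n)
E
python3 - <<'E'
from adm import *
s=np.array(read_qpos());th=.4;off=np.zeros(3)
for k in range(4):
    F,v,a=tau();off+=F*.00025
    s2,e=ikm(G+off,orient(th,-6-5*th,1),s);t=read_time_s();move_j(s2.tolist())
    F,v,a=tau();print(off.round(4),F.round(1),v.round(2),round(a,2),round(read_time_s()-t,2))
np.save("off.npy",off)
E
```

```text
[-0.0009 -0.0019  0.0033] [  8.    3.2 -19.7] [-0.6  -0.77 -0.12] 0.23 0.25
[ 0.0011 -0.0011 -0.0017] [-7.8 -8.  21.7] [-0.57  0.14  0.27] 0.55 0.25
[-0.0008 -0.0031  0.0038] [  9.2   5.1 -22.4] [-0.48 -0.58 -0.17] 0.12 0.25
[ 0.0015 -0.0018 -0.0018] [-9.1 -9.  25.8] [-0.49  0.36  0.07] 0.34 0.25
```

```bash
cat > turn2.py <<'E'
from adm import *
import sys
s=np.array(read_qpos());off=np.array([.0003,-.0023,.0008]);th=.4
log=[];path=[];T=read_time_s();prev=None
while th<1.4:
    s2,e=ikm(G+off,orient(th,-6-5*th,1),s)
    if e>1e-4: print("ik");break
    move_j(s2.tolist());s=s2;F,v,a=tau();off+=np.clip(F,-15,15)*.00007
    path.append((th,*s2));log.append((round(th,2),F.round(0).tolist(),v.round(2).tolist(),round(a,2)))
    if a>.7: break
    th+=.04
for l in log:print(*l)
print(read_time_s()-T,read_time_s());np.save("path2.npy",np.array(path));np.save("off.npy",off)
save("f_side",read_camera("side")[60:320,150:400],2.3)
E
python3 turn2.py
```

```text
0.4 [2.0, -3.0, 1.0] [-0.45, 0.06, 0.03] 0.28
0.44 [-0.0, -3.0, 3.0] [-0.63, -0.17, 0.03] 0.38
0.48 [1.0, -3.0, 2.0] [-0.86, -0.21, -0.04] 0.45
0.52 [2.0, -5.0, -0.0] [-0.69, -0.24, -0.08] 0.32
0.56 [1.0, -5.0, -1.0] [-0.73, -0.38, -0.17] 0.27
0.6 [2.0, -4.0, 0.0] [-0.92, -0.37, -0.13] 0.42
0.64 [1.0, -4.0, -1.0] [-1.01, -0.43, -0.24] 0.37
0.68 [0.0, -4.0, -1.0] [-1.07, -0.56, -0.26] 0.39
0.72 [1.0, -3.0, -1.0] [-1.18, -0.49, -0.31] 0.42
0.76 [1.0, -2.0, -0.0] [-1.12, -0.39, -0.23] 0.44
0.8 [-1.0, -2.0, -0.0] [-1.16, -0.58, -0.24] 0.45
0.84 [0.0, -1.0, -2.0] [-0.98, -0.27, -0.16] 0.43
0.88 [-1.0, -1.0, 0.0] [-1.17, -0.26, -0.2] 0.5
0.92 [-1.0, -1.0, 0.0] [-1.16, -0.18, -0.14] 0.55
0.96 [-1.0, 0.0, -1.0] [-1.12, -0.09, -0.06] 0.59
1.0 [-3.0, -1.0, 0.0] [-1.2, -0.14, -0.16] 0.55
1.04 [-3.0, 0.0, -0.0] [-1.44, -0.15, -0.34] 0.55
1.08 [-3.0, 0.0, -3.0] [-1.2, -0.04, -0.22] 0.51
1.12 [-3.0, -0.0, -1.0] [-1.36, 0.03, -0.13] 0.67
1.16 [-3.0, -1.0, 0.0] [-1.4, 0.2, -0.03] 0.78
5.0 14.7833
```

View pics/f_side.png

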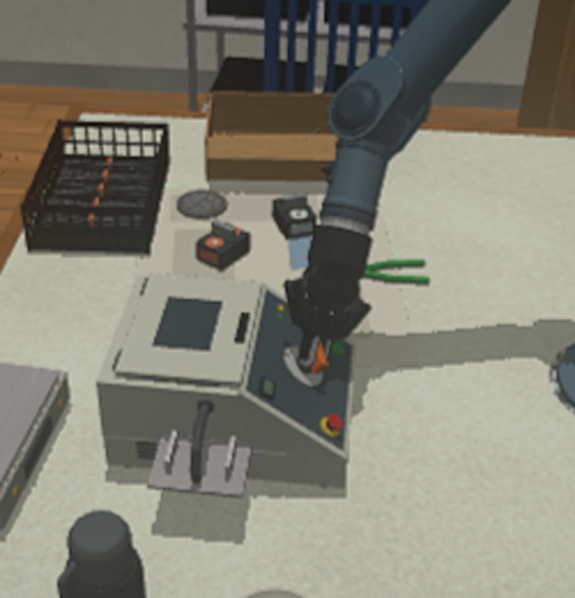

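```bash
python3 - <<'E'
from adm import *
save("g_wrist",read_camera("wrist"),1.5)
print(read_finger_gap(),[x.tolist() if hasattr(x,'tolist') else x for x in tau()])
Rm=R.from_quat(read_tcp_rot()).as_matrix();F,v,a=tau();print("tool-frame moment",(Rm.T@v).round(2),"n in tool",(Rm.T@n).round(2),read_time_s())
E
```

```text
0.011233455964869932 [[-4.612442070305875, -1.4155934652019797, -0.49004373807881296], [-1.3809162267924244, -0.003684727380287911, -0.04087036718449638], 0.7580866266935447]
tool-frame moment [ 0.84 -1.08 -0.21] n in tool [ 0.73  0.   -0.68] 14.8833
```

View pics/g_wrist.png

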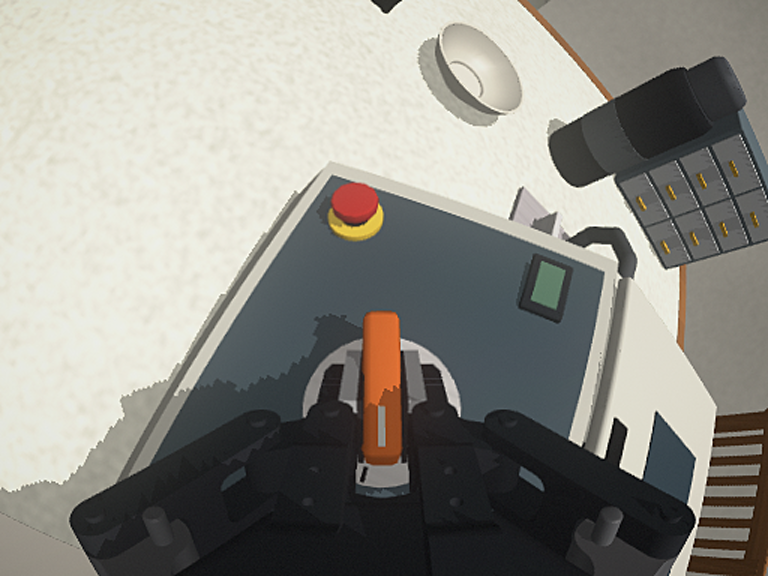

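```bash
cat > adm.py <<'E'
from plan1 import *
def tau(d=.16,dW=1.42):
    F=np.array(read_ft_force());t=np.array(read_ft_torque());zt=R.from_quat(read_tcp_rot()).as_matrix()[:,2]
    v=t-np.cross(d*zt,F)-dW*np.array([-zt[1],zt[0],0]);return F,v,float(v@n)
E
python3 - <<'E'
from adm import *
F,v,a=tau();Rm=R.from_quat(read_tcp_rot()).as_matrix();print(v.round(2),a,(Rm.T@v).round(2),Rm[:,2].round(2))
E
cat > turn3.py <<'E'
from adm import *
s=np.array(read_qpos());off=np.load("off.npy");th=1.16
log=[];path=[];T=read_time_s()
while th<1.46:
    s2,e=ikm(G+off,orient(th,-6-5*th,1),s)
    if e>1e-4: print("ik");break
    move_j(s2.tolist());s=s2;F,v,a=tau();off+=np.clip(F,-15,15)*.00007
    path.append((th,*s2));log.append((round(th,2),F.round(0).tolist(),v.round(2).tolist(),round(a,2),s2[[2,3,5]].round(2)))
    if a>.65: break
    th+=.03
for l in log:print(*l)
print(read_time_s()-T,read_time_s());np.save("path3.npy",np.array(path));np.save("off.npy",off)
im=read_camera("side");save("h_side",im[60:320,150:400],2.3)
E
python3 turn3.py
```

```text
[-0.44 -0.25 -0.04] 0.21421707811521265 [ 0.09 -0.45 -0.21] [ 0.17  0.66 -0.73]
1.16 [-3.0, -0.0, -2.0] [-0.43, -0.25, -0.11] 0.15 [-1.04  2.29  0.58]
1.19 [-1.0, 1.0, -3.0] [-0.46, -0.13, 0.07] 0.32 [-1.05  2.3   0.57]
1.22 [-4.0, -1.0, -0.0] [-0.35, -0.28, -0.07] 0.13 [-1.06  2.31  0.55]
1.25 [-2.0, 0.0, -1.0] [-0.47, -0.24, -0.06] 0.22 [-1.07  2.32  0.54]
1.28 [-1.0, 1.0, -2.0] [-0.4, -0.16, -0.04] 0.19 [-1.07  2.33  0.53]
1.31 [-2.0, 0.0, 1.0] [-0.53, -0.15, -0.07] 0.24 [-1.08  2.34  0.52]
1.34 [-2.0, -0.0, -0.0] [-0.42, -0.21, 0.01] 0.25 [-1.09  2.35  0.51]
1.37 [-1.0, -1.0, -1.0] [-0.3, -0.26, -0.02] 0.15 [-1.1   2.36  0.49]
1.4 [-1.0, 0.0, -0.0] [-0.59, -0.26, 0.01] 0.34 [-1.11  2.37  0.48]
1.43 [-1.0, -1.0, -1.0] [-0.51, -0.27, 0.08] 0.35 [-1.11  2.38  0.47]
2.4999999999999982 17.3833
```

View pics/h_side.png

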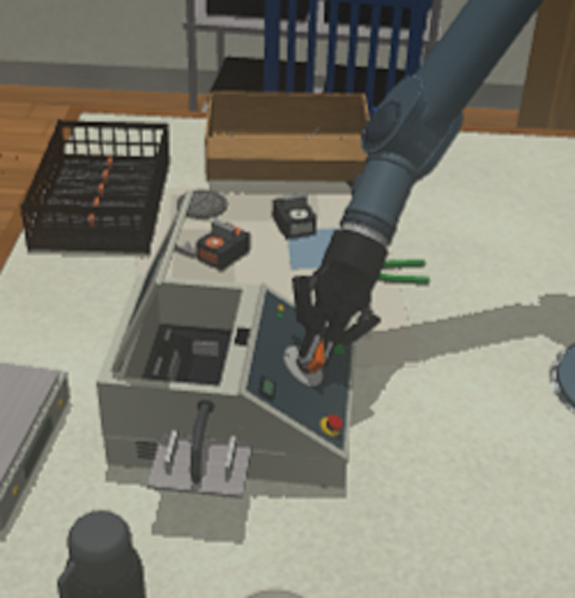

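```bash
sed -e 's/th=1.16/th=1.46/;s/th<1.46/th<1.60/;s/a>.65/a>.6/;s/path3/path4/;s/h_side/h2_side/' turn3.py > turn4.py; python3 turn4.py; python3 - <<'E'
from h import *
save("h_wrist",read_camera("wrist"),1.5)
E
```

```text
ik
1.46 [-1.0, -1.0, 0.0] [-0.7, -0.31, 0.16] 0.53 [-1.12  2.39  0.46]
1.49 [1.0, 2.0, -2.0] [-0.82, -0.35, 0.15] 0.59 [-1.13  2.4   0.44]
0.5 17.9333
```

View pics/h_wrist.png

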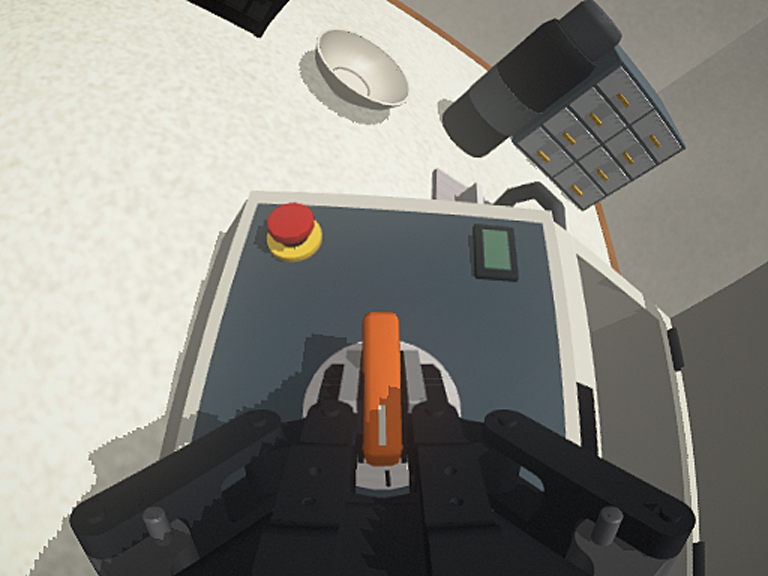

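```bash
python3 - <<'E'
from adm import *
s=np.array(read_qpos());off=np.load("off.npy");T=read_time_s()
for th in (1.25,1.0,.75,.5,.25,.05):
    o=np.array([.0003,-.0023,.0008]) if th<.6 else off
    s2,e=ikm(G+o,orient(th,-6-5*th,1),s);assert e<1e-4,th
    move_j(s2.tolist());s=s2;F,v,a=tau();print(th,F.round(0),round(a,2))
move_gripper(.05);print(read_time_s()-T)
s2,e=ikm(G+[0,0,.16],orient(0,0,1),s);move_j(s2.tolist());print(e,read_time_s(),read_eef_pos())
p=camera_params("wrist");im=read_camera("wrist");save("i_wrist",im,1.5);np.save("pw2.npy",p["camera_from_world"])
for k in PTS: print(k,[(np.round(x["at"],1).tolist(),round(x["confidence"],2)) for x in tip_of("wrist",k)[:2]],proj("wrist",m2w(M,PTS[k]),p).round(1))
im=read_camera("side");save("i_side",im[60:320,150:400],2.3)
print("cart",[(tip_of("side",k)[:1],look_for("side",k)[:1]) for k in ("cartridge","spent")])
E
```

```text
1.25 [ 5.  2. -5.] 0.1
1.0 [ 5.  2. -0.] -0.23
0.75 [5. 2. 7.] -0.23
0.5 [ 1. -4. 10.] -0.1
0.25 [ 5. -1.  9.] 0.03
0.05 [5. 1. 7.] -0.01
2.375
3.295618732416647e-08 21.0917 [0.44028884 0.12742266 0.28687293]
machine [([254.2, 223.9], 0.74), ([51.3, 253.8], 0.44)] [[254.5 224.1]]
panel [([255.6, 192.4], 0.74), ([254.0, 178.7], 0.26)] [[254.4 189.2]]
latch_grip [([51.6, 252.5], 0.74), ([257.2, 178.3], 0.56)] [[254.4 181. ]]
cover_hinge [([9.4, 273.5], 0.45)] [[254.4 362.3]]
cover_edge [] [[254.3 267.7]]
nest [([252.9, 277.7], 0.69)] [[254.4 278.1]]
cart [([{'at': [245.2, 166.3], 'confidence': 0.57}], [{'at': [246.6, 167.5], 'confidence': 0.82}]), ([{'at': [275.6, 159.5], 'confidence': 0.5}], [{'at': [275.4, 153.6], 'confidence': 0.47}])]
```

View pics/i_wrist.png

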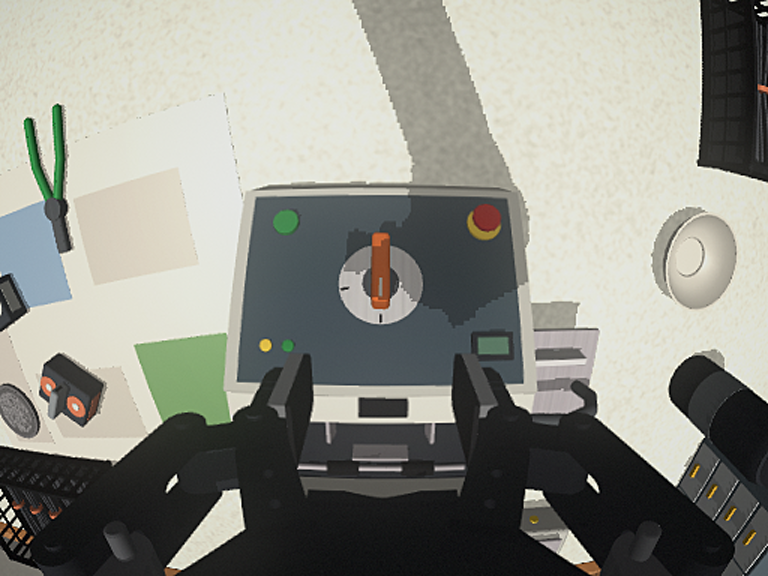

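View pics/i_side.png

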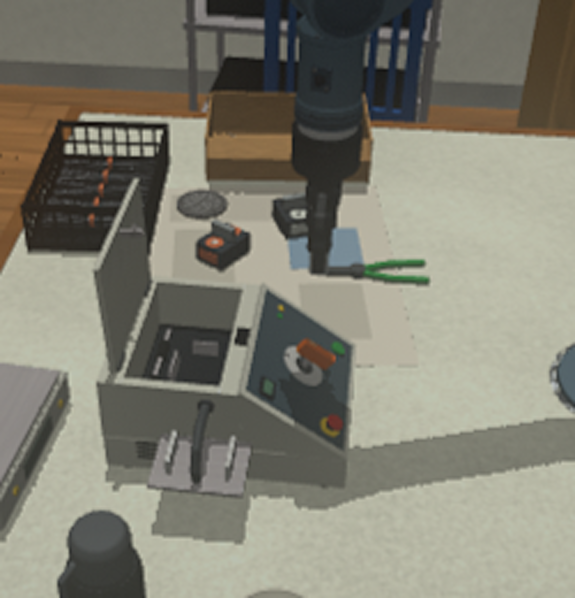

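```bash
python3 - <<'E'
from adm import *
T=read_time_s()
s2,e=ikm(np.array([.56,-.262,.25]),quat([0,0,-1],[0,1,0]),np.array(read_qpos()));print(s2.round(2),e);assert e<1e-4
move_j(s2.tolist());move_gripper(.08);print(read_time_s()-T,read_eef_pos())
p=camera_params("wrist");im=read_camera("wrist");save("j_wrist",im,1.5);np.save("pw3.npy",p["camera_from_world"])
for k in ("cartridge","spent"): print(k,tip_of("wrist",k)[:2],look_for("wrist",k)[:2])
for x in tip_of("wrist","cartridge")[:2]: print(atz("wrist",x["at"],0,p).round(4))
E
```

```text
[ 0.85  0.39 -0.6   1.65  0.23  1.17  1.76] 7.724269943426938e-09
1.9250000000000007 [ 0.56011015 -0.26160834  0.25019766]
cartridge [{'at': [253.4, 196.5], 'confidence': 0.91}] [{'at': [254.7, 201.0], 'confidence': 0.57}, {'at': [480.8, 181.1], 'confidence': 0.25}]
spent [{'at': [172.2, 111.2], 'confidence': 0.87}] [{'at': [168.5, 110.4], 'confidence': 0.69}]
[ 0.6053 -0.2625  0.    ]
```

View pics/j_wrist.png

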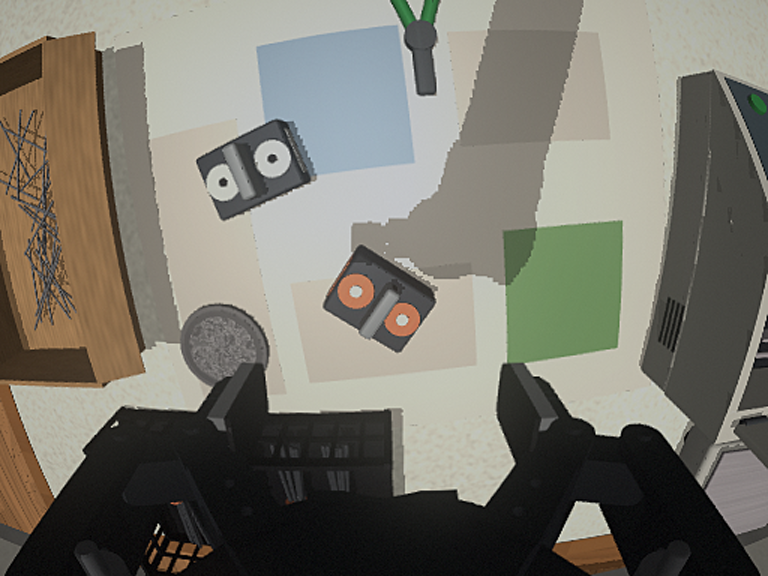

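```bash
python3 - <<'E'
from h import *
p={"K":camera_params("wrist")["K"],"camera_from_world":np.load("pw3.npy")}
W=lambda u,v:(u/1.5,v/1.5)
a=atz("wrist",W(356,291),.036,p);b=atz("wrist",W(402,321),.036,p);d=b-a
print(((a+b)/2).round(4),np.degrees(np.arctan2(d[1],d[0])),np.linalg.norm(d))
r1=atz("wrist",W(392,291),.060,p);r2=atz("wrist",W(371,337),.060,p);print(((r1+r2)/2).round(4),np.degrees(np.arctan2(*(r2-r1)[1::-1])),np.linalg.norm(r2-r1))
cs=[atz("wrist",W(*c),.036,p) for c in ((360,247),(436,292),(401,352),(324,305))]
print(np.round(cs,4),np.mean(cs,0).round(4));
for i in range(4):
    e=cs[(i+1)%4]-cs[i];print(np.linalg.norm(e).round(4),np.degrees(np.arctan2(e[1],e[0])).round(1))
E
```

```text
[ 0.6035 -0.2631  0.036 ] 55.383415310333596 0.04487735382195075
[ 0.6017 -0.2614  0.06  ] -23.165613568425183 0.04006207652976166
[[ 0.5551 -0.2779  0.036 ]
 [ 0.5915 -0.2178  0.036 ]
 [ 0.644  -0.245   0.036 ]
 [ 0.6025 -0.3076  0.036 ]] [ 0.5983 -0.2621  0.036 ]
0.0703 58.8
0.0591 -27.4
0.0751 -123.5
0.056 147.9
```

```bash
python3 - <<'E'
from adm import *
T=read_time_s()
yaw=np.radians(-32);q=quat([0,0,-1],[-np.sin(yaw),np.cos(yaw),0])
C=np.array([.6025,-.2625,0])
s2,e=ikm(C+[0,0,.12],q,np.array(read_qpos()));print(s2.round(2),e);assert e<1e-4
move_j(s2.tolist());move_gripper(.04);print(read_time_s()-T,read_eef_pos())
p=camera_params("wrist");im=read_camera("wrist");save("k_wrist",im,1.5);np.save("pw4.npy",p["camera_from_world"])
c,s=np.cos(yaw),np.sin(yaw)
rid=[C+[x*c-y*s,x*s+y*c,z] for x,y,z in ((-.022,0,.06),(.022,0,.06),(0,.019,.036),(0,-.019,.036))]
print((proj("wrist",np.array(rid),p)*1.5).round(0).tolist())
E
```

```text
[ 0.67  0.57 -0.42  1.66  0.27  0.97  1.17] 8.362612196492296e-14
1.0915999999999997 [ 0.60264897 -0.26289704  0.12080148]
[[380.0, 280.0], [380.0, 371.0], [418.0, 309.0], [342.0, 309.0]]
```

View pics/k_wrist.png

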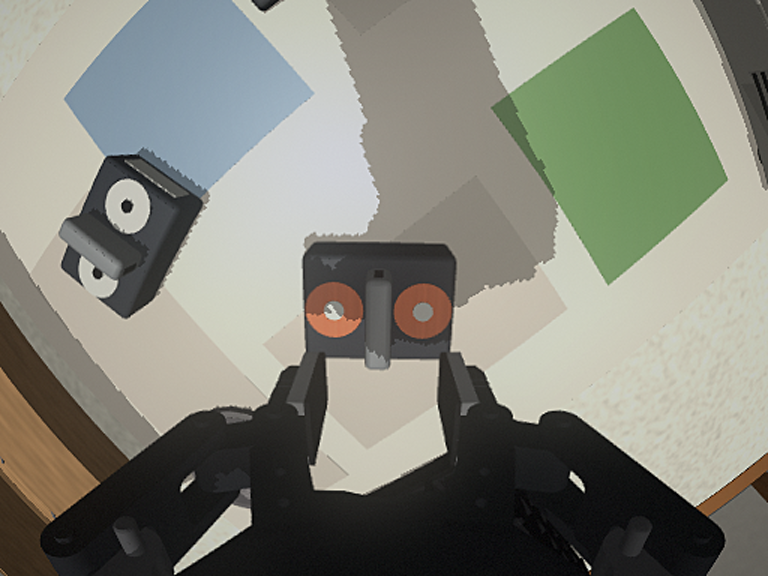

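```bash
python3 - <<'E'
from adm import *
T=read_time_s()
C=np.array([.6022,-.2627,0])
movel([C[0],C[1],.060],speed=.12);print(read_time_s()-T,read_eef_pos(),read_ft_force().round(1))
move_gripper(0,70);print(read_finger_gap(),read_ft_force().round(1))
movel([C[0],C[1],.10],speed=.12);print(read_finger_gap(),read_ft_force().round(1),read_time_s()-T)
p=camera_params("wrist");im=read_camera("wrist");save("l_wrist",im,1.5)
E
```

```text
0.6500000000000021 [ 0.60249092 -0.26262036  0.05999699] [ 0.4 -0.6  0.4]
0.010484435685770132 [ 0.2 -0.4  4.1]
0.010494366630394568 [-0.2 -0.7 -2.7] 1.5
```

View pics/l_wrist.png

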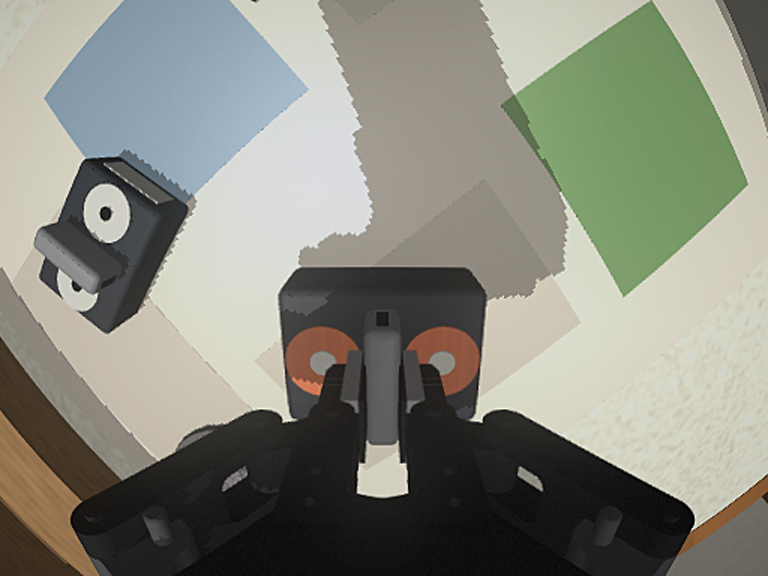

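```bash
python3 - <<'E'
from adm import *
T=read_time_s()
p=camera_params("wrist");Rm=R.from_quat(read_tcp_rot()).as_matrix();t=np.array(read_eef_pos())
P=np.array([[.022,0,0],[-.022,0,0],[.028,.038,.024],[.028,-.038,.024],[-.028,.038,.024],[-.028,-.038,.024]])
print(Rm.round(2).tolist(),(proj("wrist",P@Rm.T+t,p)*1.5).round(0).tolist())
# path
yaw=M[2];q=quat([0,0,-1],mdir([0,1,0]))
s=np.array(read_qpos())
N=m2w(M,[.047,0,0])[0]
for w in ([.598,-.22,.27],[N[0]-.02,N[1],.27],[N[0],N[1],.25],[N[0],N[1],.135]):
    qq=quat([0,0,-1],[np.sin(np.radians(32)),np.cos(np.radians(32)),0]) if w[1]<-.2 else q
    s,e=ikm(np.array(w),qq,s);print(w,s.round(2),e)
E
```

```text
[[-0.85, 0.53, -0.0], [0.53, 0.85, 0.0], [0.0, -0.0, -1.0]] [[379.0, 335.0], [379.0, 452.0], [486.0, 293.0], [272.0, 293.0], [474.0, 425.0], [285.0, 425.0]]
[0.598, -0.22, 0.27] [ 0.65  0.38 -0.47  1.59  0.18  1.21  1.16] 3.1681926391430534e-07
[np.float64(0.5675747200265557), np.float64(0.12285867640428857), 0.27] [ 0.31  0.32 -0.71  1.72  0.22  1.19  1.08] 6.661338147750939e-14
[np.float64(0.5875747200265558), np.float64(0.12285867640428857), 0.25] [ 0.29  0.37 -0.69  1.69  0.26  1.17  1.06] 1.68989080688053e-08
[np.float64(0.5875747200265558), np.float64(0.12285867640428857), 0.135] [ 0.24  0.5  -0.64  1.79  0.35  0.97  0.99] 1.3983613864871117e-09
```

```bash
python3 - <<'E'
from h import *
print(np.load("off.npy"))
E
python3 - <<'E'
# transit
import sys;sys.path.insert(0,".")
from adm import *
T=read_time_s()
M2=M+np.array([0,-.002,0])
q=quat([0,0,-1],mdir([0,1,0]));s=np.array(read_qpos())
N=m2w(M2,[.047,0,0])[0]+[.0018,0,0]
for w in ([.598,-.22,.27],[N[0]-.015,N[1],.26]):
    qq=quat([0,0,-1],[np.sin(np.radians(32)),np.cos(np.radians(32)),0]) if w[1]<-.2 else q
    s,e=ikm(np.array(w),qq,s);assert e<1e-4
    move_j(s.tolist());print(read_time_s()-T,read_eef_pos(),read_ft_force().round(1))
p=camera_params("wrist");im=read_camera("wrist");save("m_wrist",im,1.5);np.save("pw5.npy",p["camera_from_world"])
print("nest",tip_of("wrist","nest"),proj("wrist",m2w(M2,PTS["nest"]),p),proj("wrist",m2w(M,PTS["nest"]),p))
save("m_side",read_camera("side")[60:320,150:400],2.3);print(read_time_s())
E
```

```text
[-0.00181005 -0.00525433 -0.00034586]
0.7333999999999996 [ 0.59650001 -0.22047779  0.26763626] [-0.7 -0.9 -3.5]
2.0249999999999986 [0.57544976 0.11747492 0.25965298] [ 0.6 -0.9 -2.7]
nest [{'at': [254.4, 181.6], 'confidence': 0.71}] [[257.86397833 185.6611517 ]] [[259.71858008 185.59500577]]
28.7833
```

View pics/m_wrist.png

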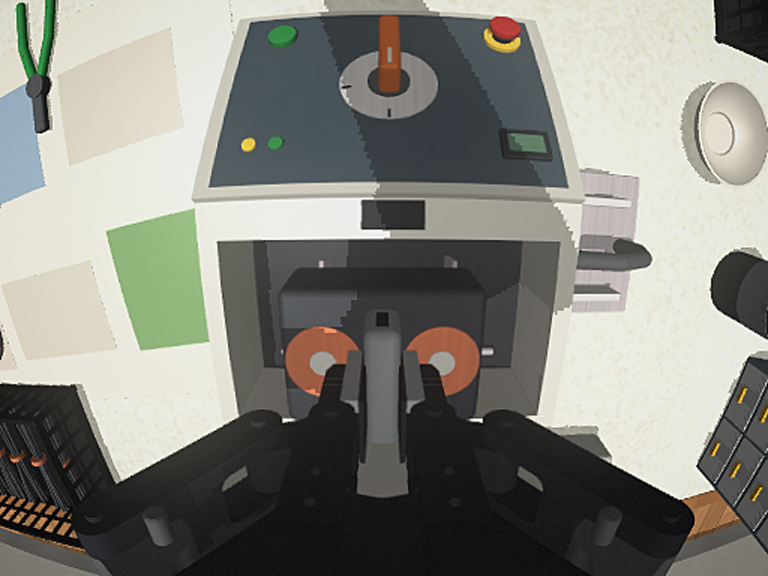

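View pics/m_side.png

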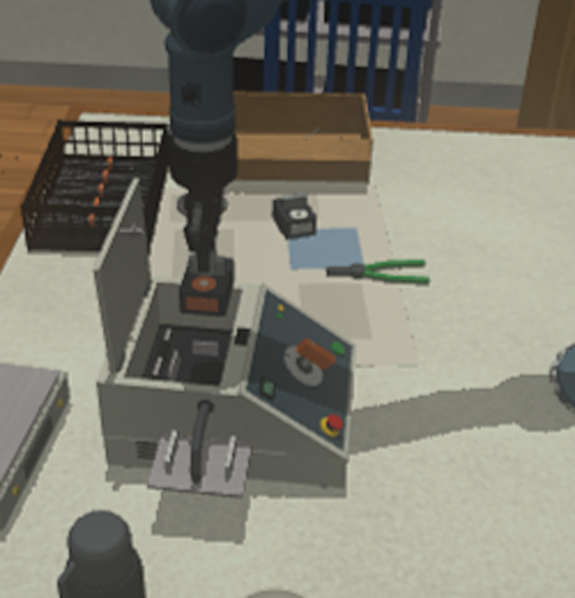

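```bash
python3 - <<'E'
from h import *
pw={"K":camera_params("wrist")["K"],"camera_from_world":np.load("pw5.npy")}
W=lambda u,v:(u/1.5,v/1.5)
for z in (.146,.15):
  o=[("wrist",pw,PTS["panel"],W(388.5,85),1),("wrist",pw,[.003,-.098,z],W(217,240),1),("wrist",pw,[.003,.098,z],W(560,241),1)]
  r=fit(o,M);print(r.x.round(4),r.fun.round(1))
print(read_eef_pos(),read_time_s())
R_=R.from_quat(read_tcp_rot()).as_matrix();print(np.degrees(np.arctan2(R_[0,1],R_[1,1])).round(2))
E
```

```text
[ 0.5418  0.1232 -0.0386] [ 0.1  0.9 -0.6 -0.2  0.4 -0.3]
[ 0.5412  0.1231 -0.039 ] [ 0.   0.3 -2.4 -0.   2.1 -0.1]
[0.57529662 0.11795553 0.25978189] 28.7833
2.16
```

```bash
sed -i 's/^M=.*/M=np.array([.5412,.1222,-.036])/' h.py; python3 - <<'E'
from adm import *
T=read_time_s()
q=quat([0,0,-1],mdir([0,1,0]));N=np.array([.5903,.1203])
movel([*N,.255],q,speed=.1);e=read_eef_pos()[:2]-N;print(e)
movel([*(N-e),.17],q,speed=.12);e2=read_eef_pos()[:2]-N;print(e2,read_ft_force().round(1),read_time_s()-T)
p=camera_params("wrist");im=read_camera("wrist");save("n_wrist",im,1.5);np.save("pw6.npy",p["camera_from_world"])
np.save("cmd.npy",N-e-e2)
save("n_side",read_camera("side")[100:320,150:350],2.6);print(read_time_s())
E
```

```text
[ 0.00026781 -0.00101209]
[0.00043858 0.00139484] [ 0.   0.3 -2. ] 1.1750000000000007
30.0583
```

View pics/n_wrist.png

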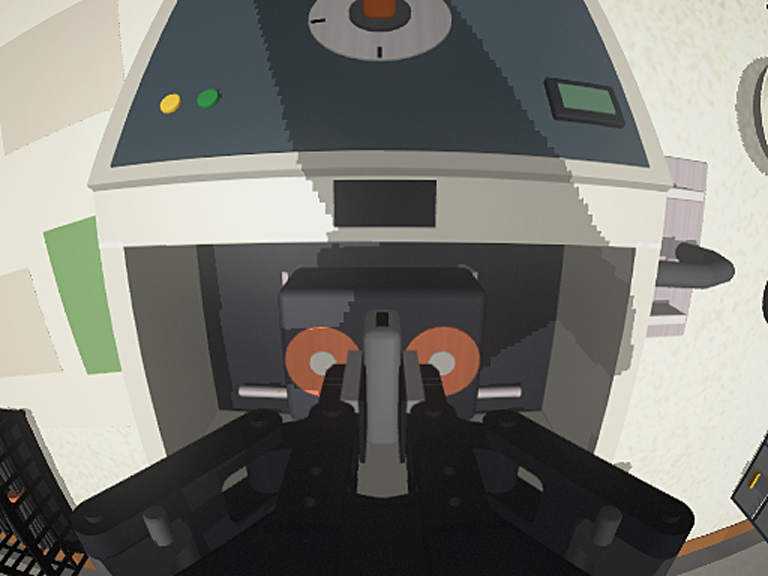

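View pics/n_side.png

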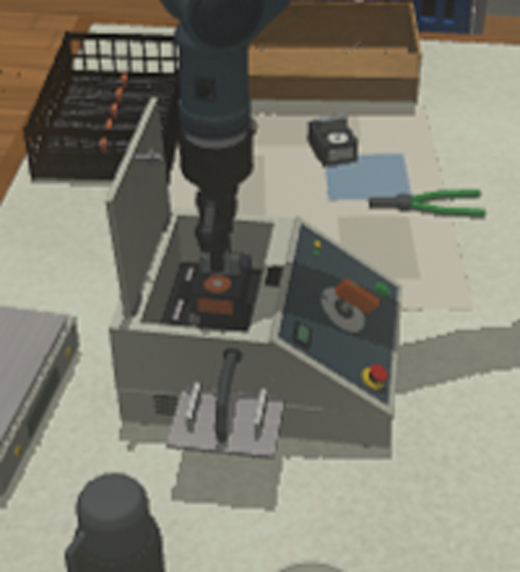

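```bash
python3 - <<'E'
from h import *
pw={"K":camera_params("wrist")["K"],"camera_from_world":np.load("pw6.npy")}
for m in ([.5412,.1222,-.036],[.5415,.1230,-.037]):
    print((proj("wrist",m2w(m,[[.047,-.043,.093],[.047,.043,.093],[.047,-.06,.093],[.047,.06,.093],[.017,0,.093],[.003,-.098,.146],[.003,.098,.146]]),pw)*1.5).round(0).tolist())
E
```

```text
[[290.0, 309.0], [466.0, 309.0], [256.0, 308.0], [500.0, 308.0], [378.0, 247.0], [121.0, 245.0], [635.0, 244.0]]
[[291.0, 309.0], [468.0, 309.0], [258.0, 309.0], [501.0, 309.0], [379.0, 248.0], [123.0, 245.0], [636.0, 245.0]]
```

```bash
python3 - <<'E'
from h import *
pw={"K":camera_params("wrist")["K"],"camera_from_world":np.load("pw6.npy")}
m=[.5415,.1230,-.037]
P=[[x,y,z] for x in (.0785,.0805,.083) for y in (-.05,.05) for z in (.093,)]+[[x,-.03,.075] for x in (.017,)]+[[x,-.03,.093] for x in (.0135,)]
for a,b in zip(P,(proj("wrist",m2w(m,P),pw)*1.5).round(0).tolist()):print(a,b)
im=cv2.imread("pics/n_wrist.png");cv2.imwrite("pics/n2.png",cv2.resize(im[230:430,180:580],None,fx=2,fy=2))
E
```

```text
[0.0785, -0.05, 0.093] [282.0, 367.0]
[0.0785, 0.05, 0.093] [477.0, 367.0]
[0.0805, -0.05, 0.093] [283.0, 370.0]
[0.0805, 0.05, 0.093] [477.0, 370.0]
[0.083, -0.05, 0.093] [283.0, 374.0]
[0.083, 0.05, 0.093] [476.0, 374.0]
[0.017, -0.03, 0.075] [320.0, 241.0]
[0.0135, -0.03, 0.093] [315.0, 241.0]
```

View pics/n2.png

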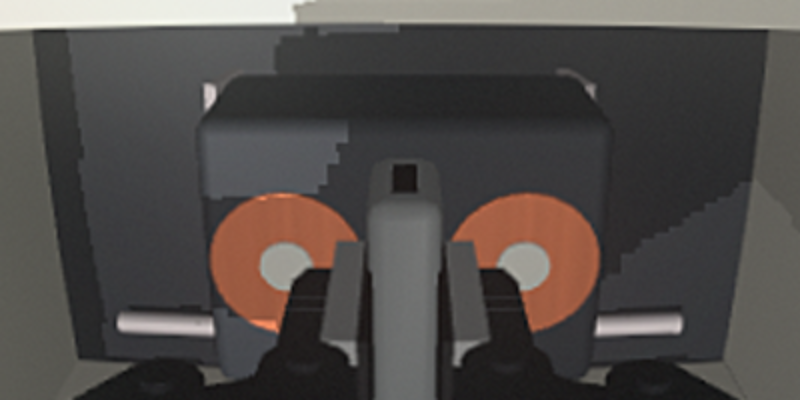

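```bash
python3 - <<'E'
from h import *
K=camera_params("wrist")["K"];m=[.5415,.1230,-.037]
im=cv2.imread("pics/i_wrist.png")
pw={"K":K,"camera_from_world":np.load("pw2.npy")}
def dr(im,pw):
    for col,L in (((0,255,0),[[.0135,-.015,.093],[.0135,.015,.093],[.017,.015,.075],[.017,-.015,.075]]),((0,0,255),[[.0805,-.015,.093],[.0805,.015,.093],[.077,.015,.075],[.077,-.015,.075]]),((255,0,0),[[.032,-.0435,.093],[.062,-.0435,.093],[.062,-.04,.075],[.032,-.04,.075]]),((255,0,0),[[.032,.0435,.093],[.062,.0435,.093],[.062,.04,.075],[.032,.04,.075]]),((255,255,0),[[.003,-.098,.146],[.003,.098,.146],[.121,.098,.146],[.121,-.098,.146]]),((0,255,255),[[.003,-.098,.075],[.003,.098,.075],[.121,.098,.075],[.121,-.098,.075]])):
        cv2.polylines(im,[(proj("wrist",m2w(m,L),pw)*1.5).round().astype(int)],True,col,1)
    return im
cv2.imwrite("pics/o1.png",cv2.resize(dr(im,pw)[380:500,200:560],None,fx=2.2,fy=2.2,interpolation=cv2.INTER_CUBIC))
im=cv2.imread("pics/n_wrist.png");pw={"K":K,"camera_from_world":np.load("pw6.npy")}
cv2.imwrite("pics/o2.png",dr(im,pw))
E
```

```text
(no output)
```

View pics/o1.png

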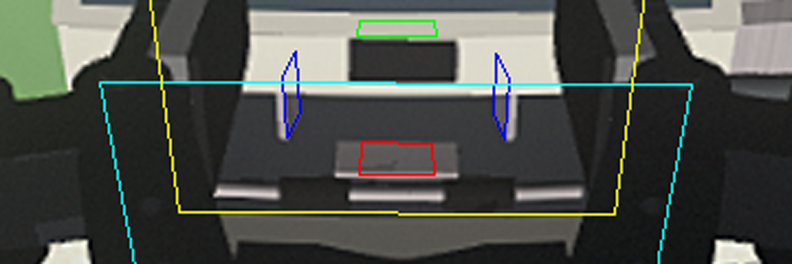

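View pics/o2.png

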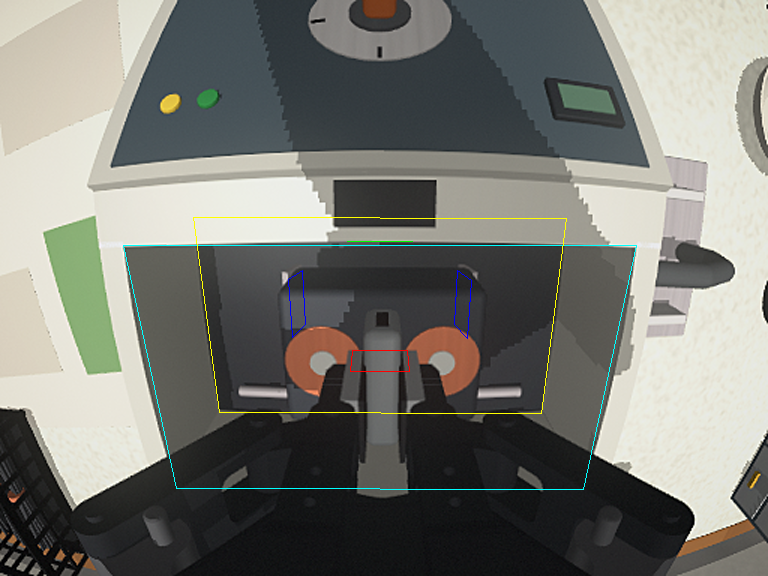

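```bash
python3 - <<'E'
from adm import *
T=read_time_s();c=np.load("cmd.npy")
for z in (.158,.152,.147,.143,.140,.137,.1355,.134):
    movel([*c,z],None,speed=.05);F=read_ft_force();p=read_eef_pos();print(z,(p-[.5903,.1203,0]).round(4),F.round(1))
    if F[2]>12 or np.hypot(*F[:2])>15:break
print(read_time_s()-T)
save("q_wrist",read_camera("wrist"),1.5);save("q_side",read_camera("side")[100:320,150:350],2.6);print(read_time_s())
E
```

```text
0.158 [-0.0012 -0.0008  0.1573] [-0.1 -0.3 -3.4]
0.152 [-0.0011 -0.0005  0.1514] [-0.1 -1.1 -2.6]
0.147 [-0.0011 -0.0005  0.1465] [-0.4 -0.5 -2.9]
0.143 [-0.001  -0.0005  0.1426] [ 0.2 -0.5 -2. ]
0.14 [-0.0009 -0.0005  0.1397] [-0.2 -0.2 -2.6]
0.137 [-0.0007 -0.0004  0.1368] [ 0.4  1.  -2.5]
0.1355 [-0.0007 -0.0003  0.1366] [-3.5 -1.9  5.1]
0.134 [-0.0007 -0.0003  0.1365] [-6.8 -1.9 12.6]
2.158400000000004
32.3167
```

View pics/q_wrist.png

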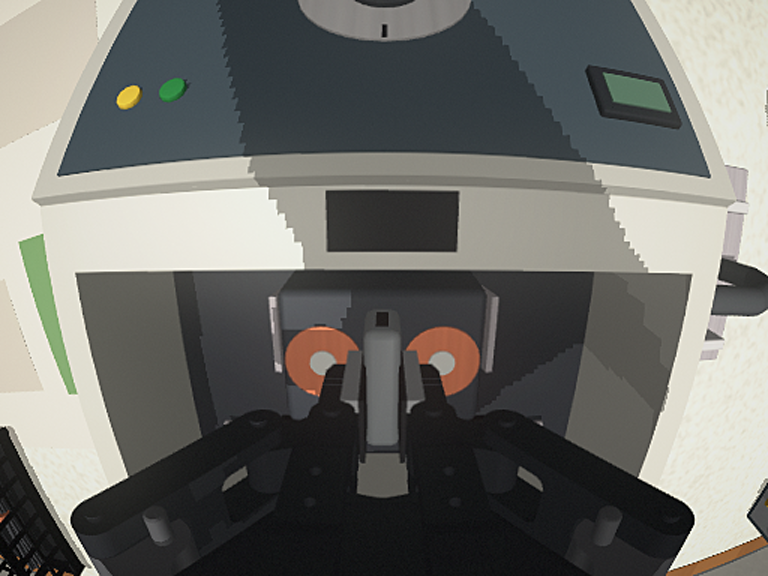

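View pics/q_side.png

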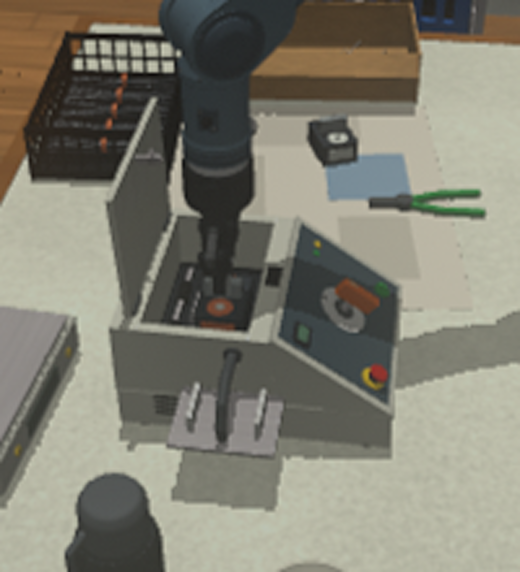

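```bash
python3 - <<'E'
from adm import *
T=read_time_s();c=np.load("cmd.npy")
for dx,dy in ((-.001,0),(-.002,0),(-.003,-.0005)):
    movel([c[0]+dx,c[1]+dy,.134],None,speed=.05);F=read_ft_force();p=read_eef_pos();print(dx,(p-[.5903,.1203,0]).round(4),F.round(1),read_ft_torque().round(2))
print(read_time_s()-T)
E
```

```text
-0.001 [-0.0008 -0.0003  0.1365] [-4.7 -1.7  9.4] [-0.44  1.03 -0.02]
-0.002 [-0.0008 -0.0003  0.1365] [-2.6 -1.9  8.4] [-0.3   0.55  0.05]
-0.003 [-0.0009 -0.0004  0.1365] [ 0.1 -1.   6.1] [-0.14  0.15  0.  ]
0.75
```

```bash
python3 - <<'E'
from adm import *
T=read_time_s();c=np.load("cmd.npy")
for dx,dy,z in ((-.005,0,.1345),(.004,0,.1345),(-.0015,.004,.1345),(-.0015,-.004,.1345),(-.001,0,.1315)):
    movel([c[0]+dx,c[1]+dy,z],None,speed=.06);F=read_ft_force();p=read_eef_pos();print(dx,dy,(p-[.5903,.1203,0]).round(4),F.round(1))
print(read_time_s()-T,read_time_s())
E
```

```text
-0.005 0 [-2.600e-03 -1.000e-04  1.366e-01] [ 3.8 -0.3  5.7]
0.004 0 [0.     0.0002 0.1367] [-11.1  -2.3  19.1]
-0.0015 0.004 [-0.0017  0.0024  0.1365] [-3.8 -3.6 10.9]
-0.0015 -0.004 [-0.0012 -0.0019  0.1365] [-0.6  0.7  8.8]
-0.001 0 [-0.0011 -0.0017  0.1365] [-9.5 -6.9 25.2]
1.3500000000000014 34.4167
```

```bash
python3 - <<'E'
from adm import *
T=read_time_s();c=np.load("cmd.npy")
movel([c[0]-.0012,c[1],.1362],None,speed=.06);print(read_ft_force().round(1))
move_gripper(.035);p=read_eef_pos();print(read_finger_gap(),read_ft_force().round(1))
movel([p[0],p[1],.2],None,speed=.15);print(read_ft_force().round(1))
movel([p[0]-.02,p[1],.27],None,speed=.2);print(read_time_s()-T,read_time_s())
im=read_camera("wrist");save("r_wrist",im,1.5);save("r_side",read_camera("side")[100:320,150:350],2.6)
E
```

```text
[-1.4 -0.9  7.2]
0.035273728512802555 [ 0.2 -0.3 -0.3]
[-0.3 -0.1 -1.5]
1.7000000000000028 36.1167
```

View pics/r_wrist.png

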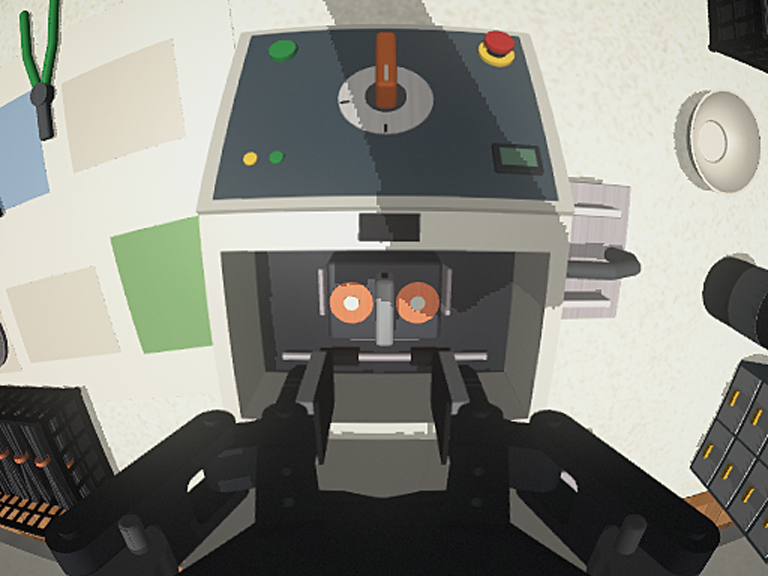

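View pics/r_side.png

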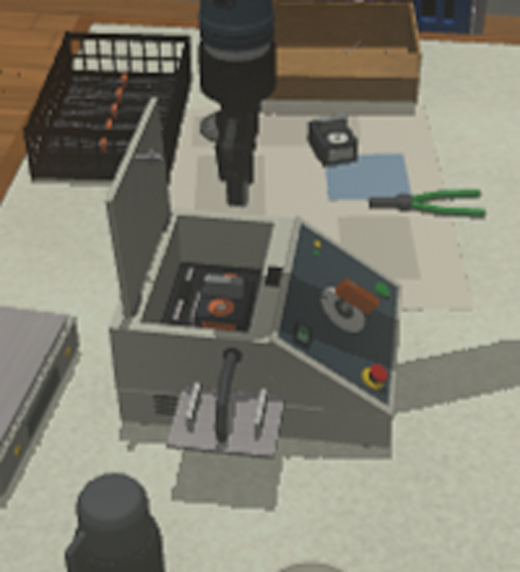

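```bash
cat > cov.py <<'E'
from adm import *
q=quat([0,0,-1],mdir([0,1,0]))
Mc=np.array([.5412,.1222,-.036])
def tcp(th,r=.125,w=.011,push=0):
    u=np.array([-np.cos(th),np.sin(th)]);nn=np.array([np.sin(th),np.cos(th)])
    c=np.array([.13,.152])+r*u+(.006-push)*nn
    return m2w(Mc,[c[0]+w,0,c[1]+.019])[0]
E
python3 - <<'E'
from cov import *
s=np.array(read_qpos())
for w in ([.02,0,.37],[.20,0,.37],[.20,0,.31]):
    s,e=ikm(m2w(Mc,w)[0],q,s);print(w,s.round(2),e)
for th in (1.62,1.2,.8,.4,0,-.02):
    s,e=ikm(tcp(th),q,s);print(th,tcp(th).round(3),s.round(2),e)
# shapes: elbow/forearm height at crossing
E
```

```text
[0.02, 0, 0.37] [ 0.34  0.23 -0.72  1.6   0.15  1.37  1.13] 1.463110635575691e-07
[0.2, 0, 0.37] [ 0.12  0.58 -0.56  1.13  0.29  1.51  1.16] 6.075072219153116e-06
[0.2, 0, 0.31] [ 0.13  0.6  -0.54  1.22  0.3   1.4   1.15] 2.332907696342503e-08
1.62 [0.694 0.117 0.296] [ 0.16  0.52 -0.56  1.38  0.27  1.33  1.13] 2.2013653879681654e-09
1.2 [0.642 0.119 0.29 ] [ 0.19  0.42 -0.58  1.52  0.24  1.27  1.12] 6.023798126975066e-10
0.8 [0.599 0.12  0.265] [ 0.21  0.36 -0.59  1.65  0.21  1.19  1.11] 1.1101927202823395e-09
0.4 [0.569 0.121 0.225] [ 0.22  0.34 -0.6   1.77  0.21  1.1   1.09] 5.19528864373342e-10
0 [0.557 0.122 0.177] [ 0.21  0.37 -0.59  1.84  0.24  1.    1.05] 4.472481563292923e-09
-0.02 [0.557 0.122 0.174] [ 0.21  0.38 -0.59  1.84  0.25  1.    1.05] 9.43689570931383e-14
```

```bash
python3 - <<'E'
from cov import *
T=read_time_s()
s=np.array(read_qpos())
move_gripper(0,30)
for w in ([.02,0,.37],[.20,0,.37],[.20,0,.31]):
    s,e=ikm(m2w(Mc,w)[0],q,s);move_j(s.tolist());print(w,(read_eef_pos()-m2w(Mc,w)[0]).round(4),read_ft_force().round(1),round(read_time_s()-T,2))
save("s_side",read_camera("side")[40:320,150:400],2.1)
E
```

```text
[0.02, 0, 0.37] [0.0006 0.0005 0.0018] [ 0.3  0.6 -0.2] 0.92
[0.2, 0, 0.37] [-0.0012  0.0005 -0.002 ] [-0.1  0.   0.9] 1.67
[0.2, 0, 0.31] [-0.002  -0.0005 -0.0009] [0.5 0.1 1.3] 2.02
```

View pics/s_side.png

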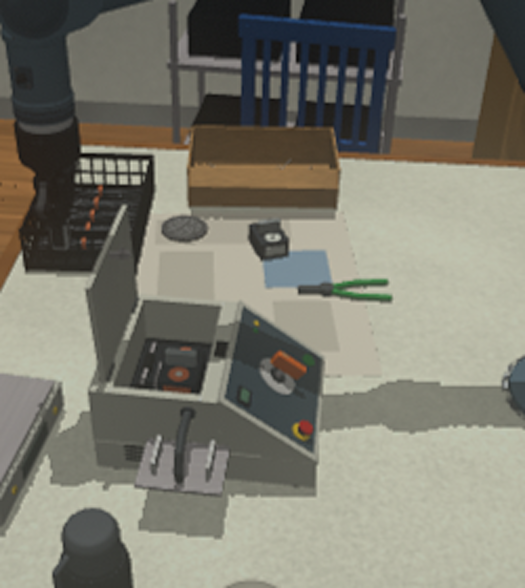

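Fingers are behind the upright cover. Now I swing it shut.

```bash
python3 - <<'E'
from cov import *
T=read_time_s()
movel(tcp(1.62).tolist(),q,speed=.15);print(read_ft_force().round(1))
ok=True
for th in (1.5,1.35,1.2,1.05,.9,.75,.6,.45,.3,.2):
    movel(tcp(th).tolist(),q,speed=.15);F=read_ft_force();print(th,F.round(1),(read_eef_pos()-tcp(th)).round(4))
    if np.linalg.norm(F)>30: print("STOP");break
print(read_time_s()-T,read_time_s())
save("t_side",read_camera("side")[40:320,150:400],2.1)
E
```

```text
[ 0.1  0.4 -0.3]
1.5 [-0.5  0.4  0.7] [0.0012 0.0003 0.0014]
1.35 [ 0.  -0.4  0.5] [0.0005 0.0002 0.0003]
1.2 [-0.1 -0.   0.3] [ 0.0003  0.     -0.0001]
1.05 [1.  0.3 0.3] [ 0.0002  0.     -0.0002]
0.9 [0.4 0.1 0.8] [ 0.0001 -0.0001 -0.0002]
0.75 [0.  1.  0.8] [ 0.     -0.0001 -0.0002]
0.6 [-0.7 -0.3  1.3] [-0.0001 -0.0001 -0.0002]
0.45 [ 0.2 -0.4  1.3] [-0.0002 -0.0001 -0.0002]
0.3 [-0.1  0.   0.8] [-0.0003 -0.0002 -0.0002]
0.2 [-0.5  0.5  1.1] [-0.0001 -0.0001  0.0001]
3.1750000000000043 41.4583
```

View pics/t_side.png

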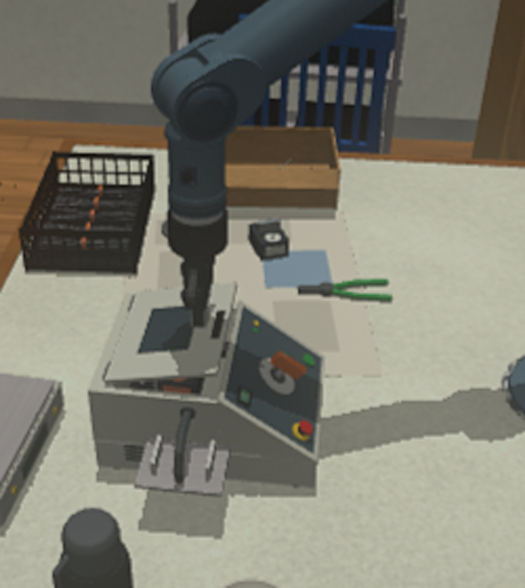

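```bash
python3 - <<'E'
from cov import *
T=read_time_s()
for th in (.12,.06,.02,0,-.01,-.02,-.03,-.04,-.05,-.06):
    movel(tcp(th).tolist(),q,speed=.06);F=read_ft_force();print(th,F.round(1),(read_eef_pos()-tcp(0)).round(4))
    if F[2]>16: break
pause(.2);print(read_ft_force().round(1))
p=read_eef_pos();movel([p[0]-.0,p[1],p[2]+.06],None,speed=.1)
save("u_side",read_camera("side")[40:320,150:400],2.1);print(read_time_s()-T,read_time_s())
E
```

```text
0.12 [-1.3 -0.4  1.9] [ 0.0013 -0.0002  0.0145]
0.06 [-0.3  0.3  4.2] [0.0013 0.0001 0.0084]
0.02 [-0.3 -0.2 -0. ] [-0.0003 -0.0001  0.0019]
0 [ 0.  -0.5  1.3] [-0.0002 -0.     -0.0003]
-0.01 [-0.8 -0.7  1. ] [-0.0002  0.     -0.0013]
-0.02 [-1.  -0.9  4.2] [-0.0001  0.     -0.002 ]
-0.03 [-4.4 -0.7 10.4] [-0.0001  0.0001 -0.0021]
-0.04 [-6.2 -2.1 16.1] [-0.      0.0001 -0.0022]
[-6.7 -1.5 15.6]
3.1167000000000016 44.625
```

View pics/u_side.png

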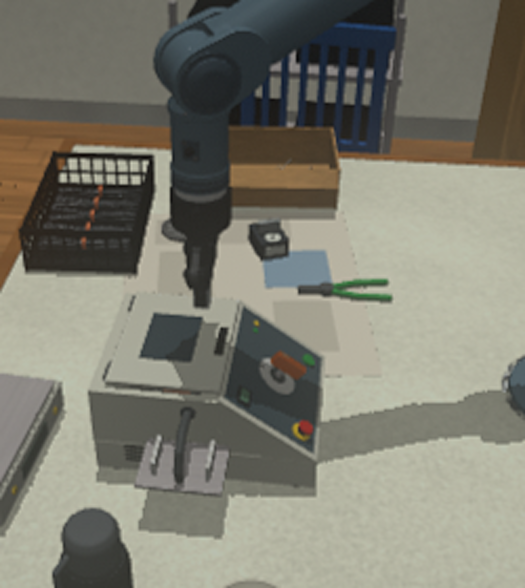

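```bash
python3 - <<'E'
from cov import *
p=read_eef_pos();movel([p[0]-.02,p[1],.37],None,speed=.15);pause(1.0)
save("v_side",read_camera("side"),1.5);save("v_scene",read_camera("scene"),1.5);save("v_wrist",read_camera("wrist"),1.5);print(read_time_s(),read_ft_force().round(1))
E
```

```text
46.8333 [ 0.3 -0.2  0.1]
```

View pics/v_side.png

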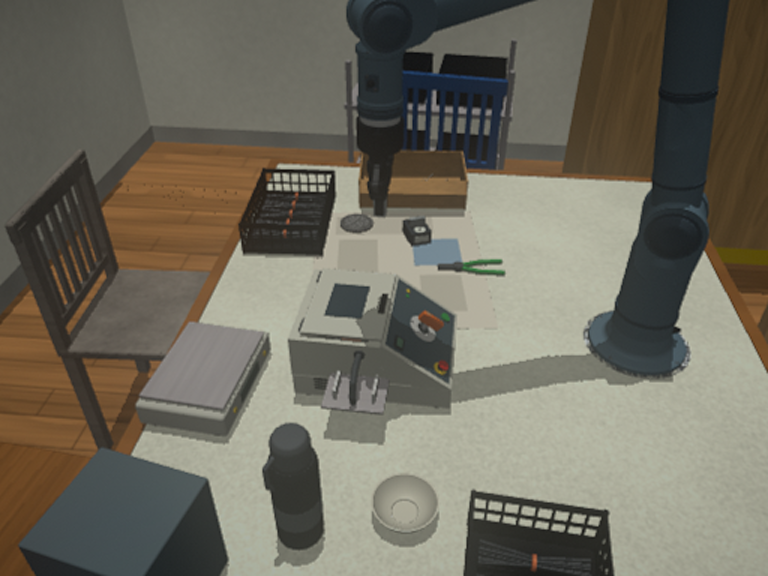

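View pics/v_wrist.png

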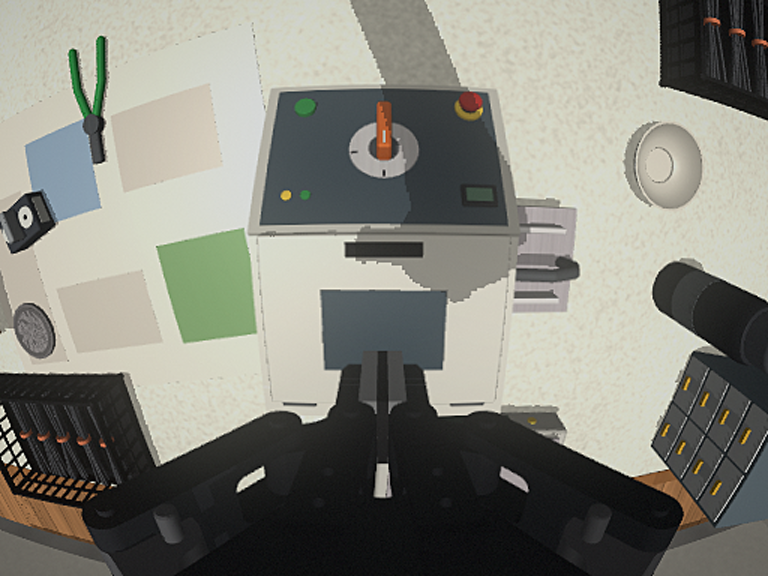

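The cover stays shut and flush, the handle is at rest, and nothing else has moved. Handing in.

```bash
python3 -c "
from bench import *
sign_off();print(read_time_s())"
```

```text
the job is handed in; nothing more can be done
the job is handed in; nothing more can be done
```

The full cartridge is in the nest and the cover is latched shut. The job was handed in at about 47 s on the robot's clock, within the 72 s limit.

- **Handle:** I turned it clockwise until the moment rose steeply to about 0.6 N m, at roughly 1.4–1.5 rad. The cover sprang open, and I then brought the handle back to near rest in the gripper and let go. The arm could not reach square to the panel, so I pinched the handle with the tool leaning about 30–40° off the panel's normal.
- **Moment readings:** The early readings were thrown off by the hand's own weight, so I corrected for that by an estimate. The 0.6 N m figure is approximate, but well below 1.5 N m.
- **Cartridge:** I lowered it until it met flat resistance. Its height stayed the same while I nudged it sideways and pressed with 25 N, and then I let it go. It stopped about 1.5 mm higher than I had calculated, which I put down to how the ridge sat in the fingers. The pictures after release show it squarely between the guides.
- **Cover:** I swung it shut and pressed to 16 N. The resistance dropped near 0.02 rad, as it would when the latch catches. After I backed off and waited 1 s, the cover was still shut with the handle at rest and the robot touching nothing.
- **Other items:** The spent cartridge, disc, pliers, dish and bottle appear unmoved in the final pictures.

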